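# Re-zero the coffee grinder and make it ready

### The arm

A 6-joint arm with a two-finger parallel gripper is mounted at the origin on the work surface. World frame = base frame: x ahead of the robot, y to its left, z up, the work surface at z = 0. Lengths are in m, angles in degrees, forces in N, time in s.
With the tool pointing down it reaches from about 0.3 to 0.75 m from the base axis. Payload 8.5 kg.
Tool frame: the origin (TCP) lies between the finger pads; the fingertips stand 22 mm ahead of it and the grasp point (between the pads) lies 3 mm ahead of it (env.nose_length is the distance from the TCP to the fingertips, in m); z points along the fingers, x is the direction in which the jaws open and shut, and the axes are right-handed (so a half turn about z gives the same grasp; the last joint's range is limited). The gripper opens to 85 mm and grips with 20 to 120 N. Pads are 22 mm wide; open, the fingers measure 114 mm over their backs; the gripper's body (76 mm by 85 mm) begins 54 mm behind the grasp point. The pads swing forward as they close: fully open they stand 13 mm farther back than shut.
Start: joints at [54.299, 21.807, 74.336, -0, 83.858, -12.336], TCP at [0.218, 0.505, 0.253] pointing down, gripper open.
Joint ranges: [-178.18, 178.18], [-50.72, 133.34], [12.68, 142.11], [-81.47, 261.47], [9.98, 163.14], [-165.26, 165.26]. Speed limits (degrees/s): [136.94, 136.94, 180, 180, 180, 180].

### API

Orientations are given as a 3x3 rotation matrix whose columns are the frame's x, y, z axes.
In Python, from rig import env gives the robot as it stands.
- The arm moves only by the tool arm_command, never from a script. Its argument "steps" is a list of rows, each an object with "delta_pos": the shift along the world's x, y, z in mm, a list of three; "dr": the turn, a rotation vector about the world's x, y, z in degrees, a list of three. In form: [{"delta_pos": [dx, dy, dz], "dr": [wx, wy, wz]}, ...]. A call has 1 to 20 rows; each row shifts and turns the commanded pose from where the row before left it; what a row does not reach is not made up. A row lasts 1/10 s, in which the tool goes at most 50 mm and 8.59 degrees, less where a joint would pass 70% of its speed; a pose out of reach is approached as far as the arm can. A call with a gripper value outside its range is refused whole. "grip" is the opening, from 0 (shut) to 1 (fully open), set as the call begins (left out, the last holds). The fingers move at their own pace and stop on an object; "squeeze" is the grip in N (left out, the last holds). Time passes only in rows, so rows that do not move let the fingers close. It gives the time, the measured TCP pose, the force and the opening at its end, in the units of the state.
- env.observe(): the state, without advancing time (a new reading comes with each control period).
- env.get_image(name): name is "scene" or "top" or "wrist"; returns the picture (420x560x3 uint8, blue, green, red); there is no depth.
- env.get_calibration(name): a dict with "fx", "fy", "cx", "cy" (pixels), "view" (4x4, takes a point from world to camera coordinates). Camera axes: x right, y up, looking along -z (the intrinsics and any distortion apply to the point x, -y, -z); pixel columns grow to the right and rows downward; lengths in m; the calibration is good to about 2 mm. A picture is of the moment at which its call begins: read the wrist's pose just before it. get_calibration takes no time and is no camera call; for the wrist camera it gives the pose at the moment of the call.
- env.close_job(): hands the job in, once; it reports no verdict.
The state is a dict: "time_s": time; "q": joint angles; "qvel": joint speeds; "joint_efforts": joint torques, N m; "position": TCP position; "tool_rot": TCP orientation; "ft_force": force on the tool from outside, world axes, zero at the start; "wrist_torque": the same for the moment, N m; "grip_width": finger opening in m.
Only numpy, scipy, OpenCV 4.12 (cv2) and the standard library are available. Lean on these libraries where they do the work, as an engineer would, in place of code of your own. Each camera call takes 0.05 s, during which the arm holds its last target. There are 200 camera calls.

### The job

Re-zero the coffee grinder: turn its burr dial clockwise all the way to the fine stop, then turn it back exactly five clicks. Make it ready to grind: stand the tamper that was left under the chute back on its round cork mat, and stand the steel dosing cup on the middle of the rubber pad under the chute in its place. Set both down upright without dropping them, and leave the cocoa shaker, the syrup bottle and the sugar jar where they are.

Things in the scene. Friction and masses are not known exactly. Their poses are not given: they have to be found in the camera images.
- grinder: White coffee grinder, fixed; origin under the middle of its base, z up, front faces its -x. In its frame, mm: base x -120 to 130, y -75 to 75, 20 high; stand x 32 to 118, y -32 to 32, 118 high; from it a round barrel, radius 45, leans forward 35 deg from vertical over the base's front, in the plane y = 0. Bean chamber radius 33 at x = 58, y = 0, z 195 to 310.
- drum_face (a point): Centre of the top face of the dark burr drum (radius 52, 60 long) at the barrel's upper end, grinder frame (-30, 0, 250) mm; z is the barrel's axis, up and to the front, (-0.574, 0, 0.819) in the grinder frame; barrel and drum reach 210 mm back from it. The brass block on this face (14 x 13 x 11 mm, 50 to 64 mm along x) is the dial's index; white ticks counter-clockwise from it mark the clicks.
- chute (a point): Centre of the lower end of the upright steel chute tube, radius 16 mm, 200 mm above the counter, grinder frame (-60, 0, 200) mm; axes as the grinder's.
- pad (a point): Centre of the top of the black rubber pad (80 mm across) on the grinder's base straight below the chute, 22 mm above the counter, grinder frame (-60, 0, 22) mm; axes as the grinder's. The tamper stands on it at first. 178 mm are free between pad and chute; chute, drum and dial overhang it, so it is reached from the grinder's front with a leaning tool.
- dial_grip (a point): Point to grip the dial: on the axis of its black round knurled knob (47 mm across, 36 mm tall), 12 mm below the knob's top, 24 mm above the steel pin ring (83 mm across) under it, 34 mm above the drum face. z points out of the knob along the leaning axis, x along the white pointer line. It turns with the dial.
- dial (a joint): Dial angle in rad, 0 at the fine stop (pointer at the brass block), growing counter-clockwise as seen facing the knob (coarser) up to 3.3. Clicks (detents) lie at whole multiples of 20 deg = 0.349 rad from the stop, so the fifth is at 1.745; a spring ball draws the released dial into the nearest one. Turning takes up to about 0.15 N m.
- cup: Dosing cup: straight round open steel cup, outside diameter 58, height 70, wall 3 mm, about 0.16 kg, no handle; origin at the centre of its underside, z up. Starts upright on the slate board.
- board: Black slate board fixed on the counter, 250 (x) x 270 (y) x 8 mm; origin under its middle. The cup, the shaker and the cork mat stand on it, in changing places.
- tamper: Tamper, 0.4 kg: round steel foot 58 mm across and 22 high, thin neck, dark wooden round handle 36 mm across between 50 and 82 mm height, 95 mm tall in all; origin at the centre of its underside, z up. Starts upright on the rubber pad under the chute.
- shaker: Cocoa shaker: copper can with steel lid, 71 mm across, 116 mm tall; origin at the centre of its underside, z up. Leave it standing.
- bottle: Amber syrup bottle, 64 mm across, 240 mm tall; origin at the centre of its underside, z up; stands on the counter on one side of the grinder. Leave it standing.
- mat: Round cork mat fixed on the slate board, 80 mm across, 5 mm thick; origin at the centre of its underside, so its top is 13 mm above the counter. The tamper belongs on it.
- jar: Clear sugar jar with copper lid, 72 mm across, 110 mm tall; origin at the centre of its underside, z up; stands on the counter on the other side of the grinder. Leave it standing.

How it is judged (in metres and radians):
On the way, in this order (a step that is already met when the one before it is completed fails the run):
1. the dial has been turned clockwise to its fine stop (value of joint dial below 0.08 rad), for 0.2 s.
2. the dial has been turned back to the fifth click (value of joint dial between 1.625 and 1.865 rad), for 0.2 s.
At the end, for the whole second after the job is handed in: Dial at the fifth click (1.745 rad, within 0.12); cup still and upright (0.1 rad) on the pad, centre within 15 mm of its centre; tamper still and upright (0.1 rad) on the cork mat, within 20 mm of its centre; shaker, bottle and jar upright (0.15 rad) within 25 mm of their starts (all of step 2 and horizontal distance between cup and pad below 0.015 m and z of cup in the frame of pad between -0.004 and 0.004 m and angle between each of cup, tamper's own z axis and vertical below 0.1 rad and linear speed of each of cup, tamper below 0.02 m/s and horizontal distance between tamper and mat below 0.02 m and z of tamper in the frame of mat between 0.001 and 0.009 m and angle between each of shaker, bottle, jar's own z axis and vertical below 0.15 rad and distance of each of shaker, bottle, jar from where it was at the start of the episode below 0.025 m); the robot touches nothing.
It fails at once if shaker, bottle or jar pushed more than 25 mm away or tipped (distance of any of shaker, bottle, jar from where it was at the start of the episode above 0.025 m or angle between any of shaker, bottle, jar's own z axis and vertical above 0.35 rad).
It fails at once if the cup dropped (falling freely by more than about 15 mm) (contact force between cup and anything else below 0.02 N and linear speed of cup above 0.55 m/s).
It fails at once if the tamper dropped (falling freely by more than about 15 mm) (contact force between tamper and anything else below 0.02 N and linear speed of tamper above 0.55 m/s).
It also fails if it takes over 72 s, if anything falls off the work surface, if the arm or the gripper's body presses on something with over 40 N, if the wrist force passes 120 N, or if a joint passes its speed limit or range.

## Working session

There is one attempt and no reset: what is moved stays moved. The work goes in short steps, Python scripts to look and compute and a tool call to move; the robot and the scene stay as the last step left them, time stands still between calls to the robot, and variables do not carry over. Pictures are saved under pics/ and viewed, about 8 in all and at most 12, crops included, and the job is handed in when it is done.

Besides the shell and the picture viewer there is one more tool, called after "Call:" in YAML: its name, and indented under it one key for each argument. arm_command: Moves the arm, as the interface text tells. Its arguments: {"type":"object","properties":{"steps":{"type":"array"},"grip":{"type":"number"},"squeeze":{"type":"number"}},"required":["steps"]}

```bash
ls; mkdir -p pics
python3 - <<'E'
from rig import env
import cv2,numpy as np
s=env.observe();print({k:np.round(v,3).tolist() for k,v in s.items()})
for n in("scene","top"):
    cv2.imwrite(f"pics/{n}0.png",env.get_image(n)); c=env.get_calibration(n);print(n,c)
E
```

```text
pics
{'time_s': 0.0, 'q': [54.299, 21.84, 74.387, 0.002, 83.86, -12.336], 'qvel': [-0.002, 0.021, -0.021, 0.006, 0.022, 0.003], 'joint_efforts': [-0.0, -44.845, -23.129, -0.0, 0.005, -0.0], 'position': [0.218, 0.505, 0.253], 'tool_rot': [[0.397, 0.918, -0.001], [0.918, -0.397, -0.001], [-0.001, -0.0, -1.0]], 'ft_force': [0.133, 0.072, 0.563], 'wrist_torque': [-0.029, -0.003, 0.005], 'grip_width': 0.085}
scene {'fx': 428.7123473581193, 'fy': 428.7123473581193, 'cx': 282.884274735923, 'cy': 210.78713262277688, 'view': array([[ 0.77065755,  0.63706683, -0.01525778, -0.42424036],
       [-0.36978348,  0.46656909,  0.80347586,  0.07817771],
       [ 0.51898663, -0.61356266,  0.59514178, -1.48854255],
       [ 0.        ,  0.        ,  0.        ,  1.        ]])}
top {'fx': 473.59958810030605, 'fy': 473.59958810030605, 'cx': 271.4930580083326, 'cy': 199.07311642039275, 'view': array([[ 0.00778366, -0.99970926, -0.02282111,  0.00371241],
       [ 0.98948166,  0.00440333,  0.14459131, -0.57238857],
       [-0.14444878, -0.02370652,  0.98922826, -1.26331856],
       [ 0.        ,  0.        ,  0.        ,  1.        ]])}
```

View pics/scene0.png

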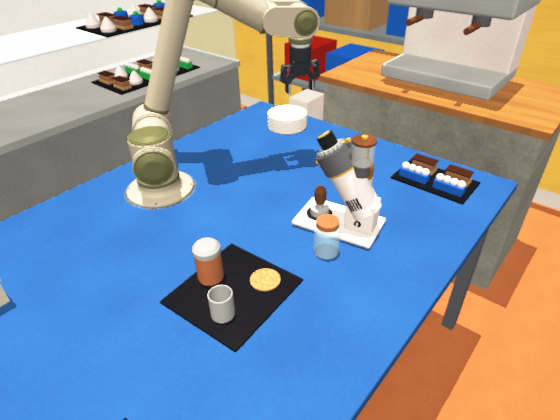

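View pics/top0.png

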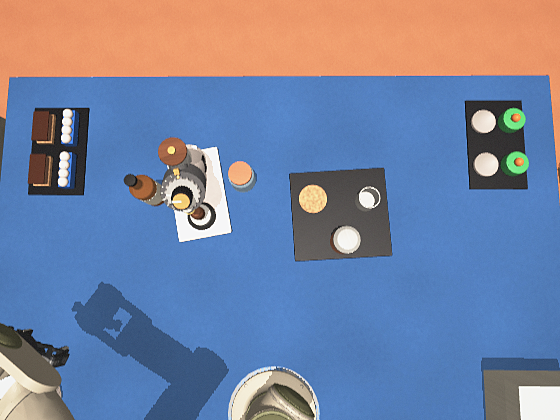

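Run:
```python
import cv2,numpy as np
t=cv2.imread("pics/top0.png");
a=cv2.resize(t[135:250,120:265],None,fx=3,fy=3,interpolation=cv2.INTER_CUBIC)
b=cv2.resize(t[155:270,285:400],None,fx=3,fy=3,interpolation=cv2.INTER_CUBIC)
for im,x0,y0 in((a,120,135),(b,285,155)):
    for v in range(x0,x0+150,20): cv2.line(im,((v-x0)*3,0),((v-x0)*3,6),(0,255,255),1);cv2.putText(im,str(v),((v-x0)*3,16),0,.35,(0,255,255),1)
    for v in range(y0+5,y0+115,20): cv2.putText(im,str(v),(0,(v-y0)*3),0,.35,(0,255,255),1)
cv2.imwrite("pics/c1.png",np.hstack([a,b]))
```

```text
(no output)
```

View pics/c1.png

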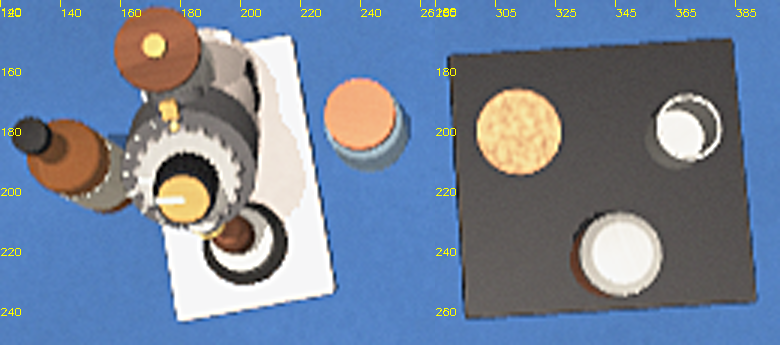

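```bash
cat > h.py <<'E'
import numpy as np,cv2
from rig import env
def bp(px,z,n="top",c=None):
    c=c or env.get_calibration(n);V=np.array(c["view"]);R,t=V[:3,:3],V[:3,3]
    d=R.T@np.array([(px[0]-c["cx"])/c["fx"],-(px[1]-c["cy"])/c["fy"],-1]);o=-R.T@t
    return o+d*(z-o[2])/d[2]
def pj(P,n="top",c=None):
    c=c or env.get_calibration(n);V=np.array(c["view"]);q=V[:3,:3]@np.array(P)+V[:3,3]
    return np.array([c["cx"]-c["fx"]*q[0]/q[2],c["cy"]+c["fy"]*q[1]/q[2]])
E
python3 - <<'E'
from h import *
np.set_printoptions(precision=4,suppress=True)
A,B,C=[bp(p,.02) for p in((231.7,232.3),(179.3,242),(217,147))]
print("corners",A,B,C,np.linalg.norm(A-B),np.linalg.norm(A-C))
yd=(B-A);xd=(C-A);print(np.degrees(np.arctan2(yd[1],yd[0]))-90,np.degrees(np.arctan2(xd[1],xd[0])))
from scipy.optimize import least_squares
L=np.array([[-.12,-.075],[-.12,.075],[.13,-.075]])
def T(p,l):
    c,s=np.cos(p[2]),np.sin(p[2]);return p[:2]+np.array([[c,-s],[s,c]])@l
r=least_squares(lambda p:np.concatenate([T(p,l)-q[:2] for l,q in zip(L,(A,B,C))]),[.5,.2,.1]);p=r.x
print("grinder",p,np.degrees(p[2]),r.fun)
g=lambda x,y,z:np.append(T(p,np.array([x,y])),z)
a=np.array([-.574,0,.819]);k=np.array([-.03,0,.25])
print("pad",g(-.06,0,.022),pj(g(-.06,0,.022)),"knobtop",g(*(k+.046*a)),pj(g(*(k+.046*a))),"grip",g(*(k+.034*a)))
for n,px,z in(("mat",(313,198.7),.013),("cup",(369.7,197.3),.078),("shk",(347,239.7),.124),("jar",(240,172.7),.11),("bot",(130.3,179.7),.24)): print(n,bp(px,z))
E
```

```text
corners [0.4817 0.1176 0.02  ] [0.4539 0.2629 0.02  ] [0.7251 0.1645 0.02  ] 0.14794952676599157 0.2478310378906259
10.843014489064927 10.91433453273348
grinder [0.5848 0.2132 0.1913] 10.959296470123357 [-0.0005 -0.0009 -0.0012  0.0011  0.0016 -0.0002]
pad [0.5259 0.2018 0.022 ] [201.856  216.2464] knobtop [0.5294 0.2025 0.2877] [181.6235 201.7707] grip [0.5362 0.2038 0.2778]
mat [ 0.5781 -0.1088  0.013 ]
cup [ 0.573  -0.2556  0.078 ]
shk [ 0.457  -0.1873  0.124 ]
jar [0.6322 0.0891 0.11  ]
bot [0.5882 0.3365 0.24  ]
```

```bash
cat >> h.py <<'E'
from scipy.spatial.transform import Rotation as Ro
P=np.array([.5848,.2132]);TH=.1913;G=Ro.from_euler('z',TH).as_matrix()
g=lambda v:np.append(P,0)+G@np.array(v)
AX=np.array([-.574,0,.819]);EX=np.array([.819,0,.574]);K=np.array([-.03,0,.25])
def dialR(phi): # tool orientation on dial, phi ~ q6 in deg
    z=-AX;f=np.radians(phi);x=np.cos(f)*EX+np.sin(f)*np.cross(z,EX)
    return G@np.c_[x,np.cross(z,x),z]
def leanR(head,th,flip=1): # tool heading azimuth (deg), th deg below horizontal, jaws horizontal
    h,t=np.radians([head,th]);z=np.array([np.cos(h)*np.cos(t),np.sin(h)*np.cos(t),-np.sin(t)])
    x=flip*np.array([-np.sin(h),np.cos(h),0]);return np.c_[x,np.cross(z,x),z]
def to(grasp,R,n=None,cmd=None,back=0): # rows from now to pose with grasp point there
    s=env.observe();p=np.array(s["position"]);R0=np.array(s["tool_rot"])
    if cmd: p,R0=cmd
    t=np.array(grasp)-R[:,2]*(.003+back);d=(t-p)*1000;rv=np.degrees(Ro.from_matrix(R@R0.T).as_rotvec())
    n=n or int(np.ceil(max(np.linalg.norm(d)/40,np.linalg.norm(rv)/7)))
    print(n,"rows of",np.round(d/n,2).tolist(),np.round(rv/n,2).tolist(),"total",np.round(d,1),np.round(rv,1),"TCP",np.round(t,4));return t,R
E
python3 - <<'E'
from h import *
for a in range(60,150,10):
    f=np.radians(a);u=np.cos(f)*EX+np.sin(f)*np.array([0,1,0]);print(a,pj(g(K+.046*AX+.02*u))-pj(g(K+.046*AX)))
to(g(K+.034*AX),dialR(-50),back=.16)
E
```

```text
60 [-8.75627141 -2.5052219 ]
70 [-9.04363061 -1.1391858 ]
80 [-9.05498712  0.25775638]
90 [-8.7911579   1.64283411]
100 [-8.26135792  2.97400425]
110 [-7.48277556  4.21122083]
120 [-6.47992029  5.31760118]
130 [-5.28377756  6.26045962]
140 [-3.93080824  7.01218814]
11 rows of [20.58, -28.98, 14.42] [0.77, -3.1, -0.5] total [ 226.4 -318.7  158.6] [  8.4 -34.1  -5.5] TCP [0.4443 0.186  0.4113]
```

Call:
arm_command:
  steps:
    - {"delta_pos": [20.6, -29, 14.4], "dr": [0.77, -3.1, -0.5]}
    - {"delta_pos": [20.6, -29, 14.4], "dr": [0.77, -3.1, -0.5]}
    - {"delta_pos": [20.6, -29, 14.4], "dr": [0.77, -3.1, -0.5]}
    - {"delta_pos": [20.6, -29, 14.4], "dr": [0.77, -3.1, -0.5]}
    - {"delta_pos": [20.6, -29, 14.4], "dr": [0.77, -3.1, -0.5]}
    - {"delta_pos": [20.6, -29, 14.4], "dr": [0.77, -3.1, -0.5]}
    - {"delta_pos": [20.6, -29, 14.4], "dr": [0.77, -3.1, -0.5]}
    - {"delta_pos": [20.6, -29, 14.4], "dr": [0.77, -3.1, -0.5]}
    - {"delta_pos": [20.6, -29, 14.4], "dr": [0.77, -3.1, -0.5]}
    - {"delta_pos": [20.6, -29, 14.4], "dr": [0.77, -3.1, -0.5]}
    - {"delta_pos": [20.6, -29, 14.4], "dr": [0.77, -3.1, -0.5]}
    - {"delta_pos": [0, 0, 0], "dr": [0, 0, 0]}
  grip: 1

```text
time_s: 1.3
position: [0.4462, 0.183, 0.4127]
tool_rot: [[0.373, 0.734, 0.568], [0.85, -0.516, 0.108], [0.372, 0.442, -0.816]]
ft_force: [0.4, 0.3, 0.2]
grip_width: 0.0856
```

Run:
```python
from h import *
print(env.observe()["q"]);im=env.get_image("wrist");c=env.get_calibration("wrist")
print("pred drum ctr",pj(g(K),c=c),"knobtop",pj(g(K+.046*AX),c=c),"block",pj(g(K+.011*AX+.057*EX),c=c))
for a in (60,80,100): 
    f=np.radians(a);print(a,pj(g(K+.046*AX+.02*(np.cos(f)*EX+np.sin(f)*np.array([0,1,0]))),c=c))
cv2.imwrite("pics/w1.png",im)
to(g(K+.034*AX),dialR(-50),back=0)
```

```text
[  7.14085914  -3.28292161  86.58114857   2.38754324  61.48448625
 -54.01825346]
pred drum ctr [277.89523752 190.71415496] knobtop [277.97225458 201.73312773] block [312.79516146 233.44633579]
60 [299.80922477 197.93975871]
80 [297.28468664 190.86147054]
100 [292.36285902 185.02834676]
5 rows of [17.87, 3.82, -26.3] [-0.02, 0.02, 0.04] total [  89.3   19.1 -131.5] [-0.1  0.1  0.2] TCP [0.5345 0.2035 0.2803]
```

View pics/w1.png

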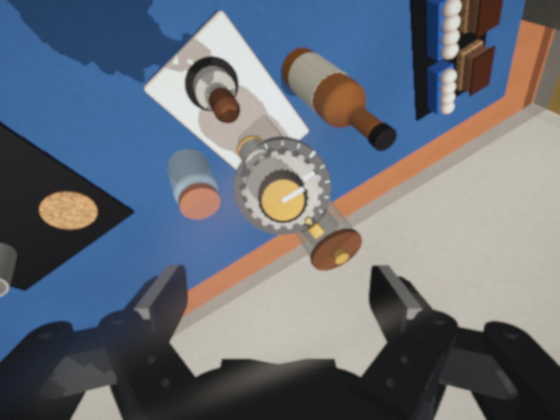

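Run:
```python
from h import *
from scipy.optimize import least_squares
c=env.get_calibration("wrist");ct=env.get_calibration("top")
pts=[(K,(283,186)),(K+.046*AX,(283,199)),(K+.011*AX+.057*EX,(316,231)),(np.array([-.12,.075,.02]),(145,89)),(np.array([-.12,-.075,.02]),(221,11)),(np.array([.13,.075,.02]),(308,132))]
def f(d,only=None): return np.concatenate([pj(g(v)+np.r_[d,0],c=c)-q for v,q in pts])
for v,q in pts: print(pj(g(v),c=c)-q)
r=least_squares(lambda d:f(d),[0,0]);print(r.x*1000,r.fun)
```

```text
[-5.10476248  4.71415496]
[-5.02774542  2.73312773]
[-3.20483854  2.44633579]
[ 73.97121353 -78.42943561]
[-81.88535352  80.36549095]
[-0.03031766  0.5654589 ]
[8.94231293 3.71541639] [  0.96697374   7.89651332   1.9776197    6.15322821   2.14284062
   4.76666594  79.9122301  -72.884019   -75.10572115  84.32470312
   3.06129645   3.01471973]
```

Run:
```python
from h import *
from scipy.optimize import least_squares
c=env.get_calibration("wrist")
pts=[(K,(283,186)),(K+.046*AX,(283,199)),(K+.011*AX+.057*EX,(316,231)),(np.array([-.12,-.075,.02]),(145,89)),(np.array([-.12,.075,.02]),(221,11)),(np.array([.13,.075,.02]),(308,132))]
r=least_squares(lambda d:np.concatenate([pj(g(v)+np.r_[d,0],c=c)-q for v,q in pts]),[0,0]);print(r.x*1000,r.fun)
to(g(K+.034*AX)+[r.x[0]/2,r.x[1]/2,0],dialR(-50),back=0.05)
to(g(K+.034*AX)+[r.x[0]/2,r.x[1]/2,0],dialR(-50),back=0.0)
```

```text
[0.65122142 5.03863474] [-0.78504764  2.55328167 -0.02770248  0.22079942  1.05931114  0.26122051
 -2.49036884  0.77941899  1.5445992  -2.0679346   2.37409913 -0.6163224 ]
3 rows of [20.49, 5.39, -30.18] [-0.04, 0.03, 0.06] total [ 61.5  16.2 -90.6] [-0.1  0.1  0.2] TCP [0.5066 0.2005 0.3213]
5 rows of [17.93, 4.33, -26.3] [-0.02, 0.02, 0.04] total [  89.7   21.6 -131.5] [-0.1  0.1  0.2] TCP [0.5348 0.206  0.2803]
```

Call:
arm_command:
  steps:
    - {"delta_pos": [20.5, 5.4, -30.2], "dr": [0, 0, 0]}
    - {"delta_pos": [20.5, 5.4, -30.2], "dr": [0, 0, 0]}
    - {"delta_pos": [20.5, 5.4, -30.2], "dr": [0, 0, 0]}
    - {"delta_pos": [0, 0, 0], "dr": [0, 0, 0]}
    - {"delta_pos": [0, 0, 0], "dr": [0, 0, 0]}

```text
time_s: 1.85
position: [0.5056, 0.2029, 0.3207]
tool_rot: [[0.37, 0.739, 0.563], [0.852, -0.511, 0.112], [0.37, 0.438, -0.819]]
ft_force: [0.1, 0.4, 0.6]
grip_width: 0.0851
```

Run:
```python
from h import *
to(g(K+.034*AX)+[.0003,.0025,0],dialR(-50))
im=env.get_image("wrist");c=env.get_calibration("wrist")
for d in(0,.0025,.005):print(d,"drum ctr",pj(g(K)+[0,d,0],c=c),"knobtop",pj(g(K+.046*AX)+[0,d,0],c=c))
cv2.imwrite("pics/w2.png",im)
```

```text
2 rows of [14.58, 1.51, -20.21] [-0.05, -0.02, -0.05] total [ 29.2   3.  -40.4] [-0.1 -0.  -0.1] TCP [0.5348 0.206  0.2803]
0 drum ctr [270.72052173 230.1918846 ] knobtop [269.23740144 257.52495896]
0.0025 drum ctr [273.71510975 228.3654065 ] knobtop [272.98334806 255.25427309]
0.005 drum ctr [276.7122465  226.53737387] knobtop [276.7332841  252.98116895]
```

View pics/w2.png

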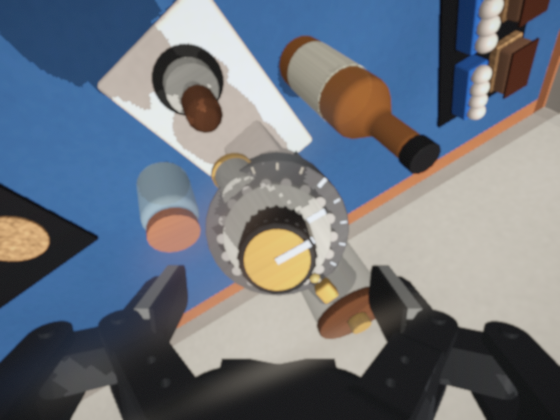

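Call:
arm_command:
  steps:
    - {"delta_pos": [9.4, 1.8, -13.6], "dr": [0, 0, 0]}
    - {"delta_pos": [9.4, 1.8, -13.6], "dr": [0, 0, 0]}
    - {"delta_pos": [9.4, 1.8, -13.6], "dr": [0, 0, 0]}
    - {"delta_pos": [0, 0, 0], "dr": [0, 0, 0]}
    - {"delta_pos": [0, 0, 0], "dr": [0, 0, 0]}

```text
time_s: 2.4
position: [0.5341, 0.2077, 0.2818]
tool_rot: [[0.369, 0.737, 0.566], [0.852, -0.512, 0.111], [0.372, 0.441, -0.817]]
ft_force: [-0.2, -0.8, 0.3]
grip_width: 0.0854
```

Call:
arm_command:
  steps:
    - {"delta_pos": [0, 0, 0], "dr": [0, 0, 0]}
    - {"delta_pos": [0, 0, 0], "dr": [0, 0, 0]}
    - {"delta_pos": [0, 0, 0], "dr": [0, 0, 0]}
    - {"delta_pos": [0, 0, 0], "dr": [0, 0, 0]}
    - {"delta_pos": [0, 0, 0], "dr": [0, 0, 0]}
    - {"delta_pos": [0, 0, 0], "dr": [0, 0, 0]}
    - {"delta_pos": [0, 0, 0], "dr": [0, 0, 0]}
    - {"delta_pos": [0, 0, 0], "dr": [0, 0, 0]}
  grip: 0.3
  squeeze: 25

```text
time_s: 3.2
position: [0.534, 0.2073, 0.2811]
tool_rot: [[0.37, 0.737, 0.565], [0.852, -0.512, 0.11], [0.371, 0.44, -0.818]]
ft_force: [-4.7, -4.0, 5.2]
grip_width: 0.0452
```

Run:
```python
from h import *
s=env.observe();R=np.array(s["tool_rot"]);print(s["q"],s["grip_width"],"F tool",R.T@s["ft_force"],"M tool",R.T@s["wrist_torque"])
to(g(K+.034*AX)+[.0003,.005,0],dialR(-50))
```

```text
[  8.83522779  11.52879062  92.09203847   1.94491781  41.26381728
 -53.18577414] 0.045237008303525915 F tool [-3.20328918  0.91385844 -7.3392252 ] M tool [ 0.32462872 -0.65910777 -0.03285283]
1 rows of [0.78, 1.21, -0.79] [-0.08, 0.11, -0.02] total [ 0.8  1.2 -0.8] [-0.1  0.1 -0. ] TCP [0.5348 0.2085 0.2803]
```

Call:
arm_command:
  steps:
    - {"delta_pos": [0, 0, 0], "dr": [3.4, 0.66, -4.9]}
    - {"delta_pos": [0, 0, 0], "dr": [3.4, 0.66, -4.9]}
    - {"delta_pos": [0, 0, 0], "dr": [3.4, 0.66, -4.9]}
    - {"delta_pos": [0, 0, 0], "dr": [3.4, 0.66, -4.9]}
    - {"delta_pos": [0, 0, 0], "dr": [3.4, 0.66, -4.9]}
    - {"delta_pos": [0, 0, 0], "dr": [3.4, 0.66, -4.9]}
    - {"delta_pos": [0, 0, 0], "dr": [3.4, 0.66, -4.9]}
    - {"delta_pos": [0, 0, 0], "dr": [3.4, 0.66, -4.9]}
    - {"delta_pos": [0, 0, 0], "dr": [3.4, 0.66, -4.9]}
    - {"delta_pos": [0, 0, 0], "dr": [3.4, 0.66, -4.9]}
    - {"delta_pos": [0, 0, 0], "dr": [3.4, 0.66, -4.9]}
    - {"delta_pos": [0, 0, 0], "dr": [0, 0, 0]}
    - {"delta_pos": [0, 0, 0], "dr": [0, 0, 0]}

```text
time_s: 4.5
position: [0.5359, 0.2083, 0.2827]
tool_rot: [[0.82, -0.036, 0.572], [-0.123, -0.986, 0.115], [0.559, -0.164, -0.813]]
ft_force: [5.9, 6.6, 4.3]
grip_width: 0.0455
```

```bash
cat > st.py <<'E'
from h import *
s=env.observe();R=np.array(s["tool_rot"]);x=G.T@R[:,0]
print("q6",s["q"][5],"phi",np.degrees(np.arctan2(x@np.cross(-AX,EX),x@EX)),s["grip_width"],"F",np.round(R.T@s["ft_force"],1),"M",np.round(R.T@s["wrist_torque"],3))
E
python3 st.py
```

```text
q6 12.650379476003557 phi 16.066452984736163 0.04546275790951775 F [ 6.4 -7.5  0.7] M [ 0.974  0.538 -0.054]
```

Call:
arm_command:
  steps:
    - {"delta_pos": [0, 0, 0], "dr": [2.26, 0.44, -3.27]}
    - {"delta_pos": [0, 0, 0], "dr": [2.26, 0.44, -3.27]}
    - {"delta_pos": [0, 0, 0], "dr": [2.26, 0.44, -3.27]}
    - {"delta_pos": [0, 0, 0], "dr": [2.26, 0.44, -3.27]}
    - {"delta_pos": [0, 0, 0], "dr": [0, 0, 0]}
    - {"delta_pos": [0, 0, 0], "dr": [0, 0, 0]}

```text
time_s: 5.1
position: [0.5364, 0.208, 0.2831]
tool_rot: [[0.777, -0.26, 0.573], [-0.39, -0.914, 0.113], [0.495, -0.311, -0.811]]
ft_force: [8.6, 4.4, 3.2]
grip_width: 0.0453
```

```bash
python3 st.py
```

```text
q6 28.69388149858043 phi 32.02358203547307 0.045280838017988524 F [ 6.5 -7.2  2.8] M [ 0.851  0.73  -0.185]
```

Call:
arm_command:
  steps:
    - {"delta_pos": [0, 0, 0], "dr": [2.26, 0.44, -3.27]}
    - {"delta_pos": [0, 0, 0], "dr": [0, 0, 0]}

```text
time_s: 5.3
position: [0.5365, 0.2077, 0.2831]
tool_rot: [[0.756, -0.314, 0.574], [-0.453, -0.884, 0.113], [0.472, -0.345, -0.811]]
ft_force: [8.0, 2.1, 3.5]
grip_width: 0.0453
```

```bash
python3 st.py
```

```text
q6 32.77991056660989 phi 36.063203550667566 0.04526715564922944 F [ 6.8 -5.6  2. ] M [ 0.774  0.788 -0.438]
```

Call:
arm_command:
  steps:
    - {"delta_pos": [0, 0, 0], "dr": [2.26, 0.44, -3.27]}
    - {"delta_pos": [0, 0, 0], "dr": [0, 0, 0]}

```text
time_s: 5.5
position: [0.5366, 0.2077, 0.2833]
tool_rot: [[0.732, -0.367, 0.574], [-0.514, -0.85, 0.112], [0.447, -0.378, -0.811]]
ft_force: [7.7, 2.1, 4.6]
grip_width: 0.045
```

```bash
python3 st.py
```

```text
q6 36.81892589716219 phi 40.09302973597181 0.045018829087818686 F [ 6.6 -6.3  0.9] M [ 0.763  0.87  -0.242]
```

Call:
arm_command:
  steps:
    - {"delta_pos": [0, 0, 0], "dr": [2.26, 0.44, -3.27]}
    - {"delta_pos": [0, 0, 0], "dr": [0, 0, 0]}
    - {"delta_pos": [0, 0, 0], "dr": [0, 0, 0]}

```text
time_s: 5.8
position: [0.5367, 0.2076, 0.2834]
tool_rot: [[0.705, -0.416, 0.574], [-0.571, -0.813, 0.112], [0.421, -0.407, -0.811]]
ft_force: [8.6, 0.5, 5.8]
grip_width: 0.0454
```

```bash
python3 st.py
python3 - <<'E'
from h import *
cv2.imwrite("pics/w3.png",env.get_image("wrist"))
E
```

```text
q6 40.753007915783904 phi 44.00756281539586 0.04537528595198738 F [ 8.2 -6.3  0.3] M [ 0.787  0.874 -0.286]
```

View pics/w3.png

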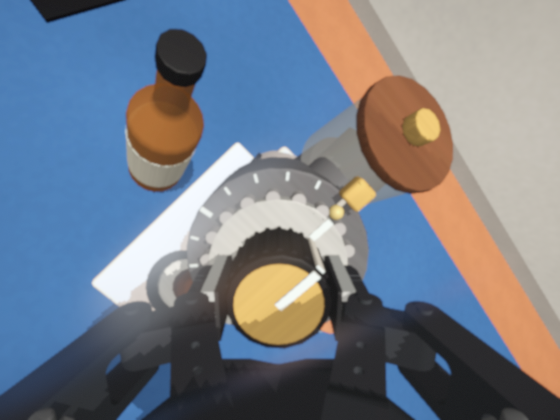

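Call:
arm_command:
  steps:
    - {"delta_pos": [0, 0, 0], "dr": [0, 0, 0]}
    - {"delta_pos": [0, 0, 0], "dr": [-3.4, -0.66, 4.9]}
    - {"delta_pos": [0, 0, 0], "dr": [-3.4, -0.66, 4.9]}
    - {"delta_pos": [0, 0, 0], "dr": [-3.4, -0.66, 4.9]}
    - {"delta_pos": [0, 0, 0], "dr": [-3.4, -0.66, 4.9]}
    - {"delta_pos": [0, 0, 0], "dr": [-3.4, -0.66, 4.9]}
    - {"delta_pos": [0, 0, 0], "dr": [-3.4, -0.66, 4.9]}
    - {"delta_pos": [0, 0, 0], "dr": [-3.4, -0.66, 4.9]}
    - {"delta_pos": [0, 0, 0], "dr": [-3.4, -0.66, 4.9]}
    - {"delta_pos": [0, 0, 0], "dr": [-3.4, -0.66, 4.9]}
    - {"delta_pos": [0, 0, 0], "dr": [-3.4, -0.66, 4.9]}
    - {"delta_pos": [0, 0, 0], "dr": [-3.4, -0.66, 4.9]}
    - {"delta_pos": [0, 0, 0], "dr": [-3.4, -0.66, 4.9]}
    - {"delta_pos": [0, 0, 0], "dr": [-3.4, -0.66, 4.9]}
    - {"delta_pos": [0, 0, 0], "dr": [-3.4, -0.66, 4.9]}
    - {"delta_pos": [0, 0, 0], "dr": [-3.4, -0.66, 4.9]}
    - {"delta_pos": [0, 0, 0], "dr": [-3.4, -0.66, 4.9]}
    - {"delta_pos": [0, 0, 0], "dr": [-3.4, -0.66, 4.9]}
    - {"delta_pos": [0, 0, 0], "dr": [0, 0, 0]}
    - {"delta_pos": [0, 0, 0], "dr": [0, 0, 0]}
  squeeze: 40

```text
time_s: 7.85
position: [0.5341, 0.2068, 0.2814]
tool_rot: [[0.264, 0.781, 0.566], [0.915, -0.388, 0.109], [0.305, 0.489, -0.817]]
ft_force: [-6.6, -7.9, 5.7]
grip_width: 0.045
```

```bash
python3 st.py
python3 - <<'E'
from h import *
cv2.imwrite("pics/w4.png",env.get_image("wrist"))
E
```

```text
q6 -61.14855565707023 phi -58.007441554513996 0.04499977910516835 F [-7.2  0.7 -9.3] M [ 0.238 -1.079  0.042]
```

View pics/w4.png

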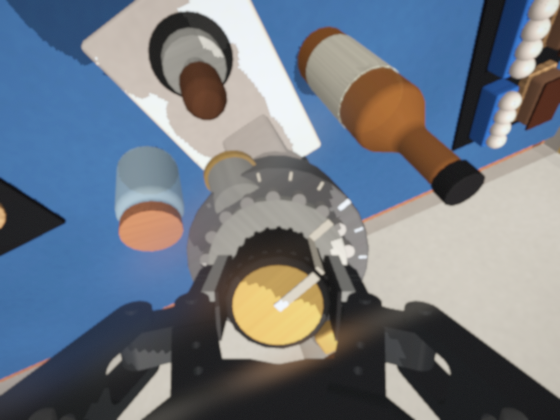

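Call:
arm_command:
  steps:
    - {"delta_pos": [0, 0, 0], "dr": [0, 0, 0]}
    - {"delta_pos": [0, 0, 0], "dr": [0, 0, 0]}
    - {"delta_pos": [0, 0, 0], "dr": [0, 0, 0]}
    - {"delta_pos": [0, 0, 0], "dr": [0, 0, 0]}
    - {"delta_pos": [0, 0, 0], "dr": [0, 0, 0]}
    - {"delta_pos": [-12, -2.3, 17], "dr": [0, 0, 0]}
    - {"delta_pos": [-17, -3.3, 25], "dr": [0, 0, 0]}
    - {"delta_pos": [-17, -3.3, 25], "dr": [0, 0, 0]}
    - {"delta_pos": [-17, -3.3, 25], "dr": [0, 0, 0]}
    - {"delta_pos": [-17, -3.3, 25], "dr": [0, 0, 0]}
    - {"delta_pos": [0, 0, 0], "dr": [0, 0, 0]}
    - {"delta_pos": [0, 0, 0], "dr": [0, 0, 0]}
  grip: 1

```text
time_s: 9.1
position: [0.4543, 0.192, 0.3974]
tool_rot: [[0.264, 0.781, 0.566], [0.915, -0.389, 0.111], [0.306, 0.488, -0.817]]
ft_force: [0.9, -0.1, -0.2]
grip_width: 0.0854
```

Run:
```python
from h import *
im=env.get_image("wrist");c=env.get_calibration("wrist");print(env.observe()["q"])
for d in(0,.005):
  print(d,"knob",pj(g(K+.046*AX)+[0,d,0],c=c),"tamper foot top",pj(g([-.06,0,.044])+[0,d,0],c=c),"handle mid",pj(g([-.06,0,.09])+[0,d,0],c=c),"top",pj(g([-.06,0,.117])+[0,d,0],c=c))
  print(pj([.588,.336+d,.24],c=c), pj([.632,.089+d,.11],c=c), pj(g([-.12,.075,.02])+[0,d,0],c=c), pj(g([-.12,-.075,.02])+[0,d,0],c=c))
  f=np.radians(100);print(pj(g(K+.046*AX+.02*(np.cos(f)*EX+np.sin(f)*np.array([0,1,0])))+[0,d,0],c=c))
cv2.imwrite("pics/w5.png",im)
for F in(1,-1):
  for b in(.2,.1,0): to(g([-.06,0,.09])+[0,.0035,0],leanR(11,45,F),back=b)
```

```text
[  8.35962943  -1.59043304  87.52736679   1.81236698  59.015324
 -61.03619347]
0 knob [272.62379189 211.12007106] tamper foot top [218.26456069  84.26392909] handle mid [224.90484376 100.0478094 ] top [229.29893246 110.49251024]
[386.37473897 163.32758333] [185.99222067 199.6842021 ] [236.7341953   0.6921368] [140.53648095  71.56296353]
[290.29512129 195.77715436]
0.005 knob [278.00624095 208.74705196] tamper foot top [221.64888019  82.76489825] handle mid [228.54896193  98.43463372] top [233.11499457 108.80386212]
[390.56842217 161.47880274] [189.08784319 198.31730869] [240.48354821  -0.97242704] [144.07153824  69.99489523]
[295.75728918 193.36842772]
5 rows of [-13.89, -2.82, -32.57] [-3.69, -2.69, 4.91] total [ -69.5  -14.1 -162.9] [-18.5 -13.4  24.5] TCP [0.385  0.1779 0.2335]
6 rows of [-0.01, -0.1, -38.93] [-3.08, -2.24, 4.09] total [-1.000e-01 -6.000e-01 -2.336e+02] [-18.5 -13.4  24.5] TCP [0.4544 0.1914 0.1628]
8 rows of [8.67, 1.61, -38.04] [-2.31, -1.68, 3.07] total [  69.4   12.9 -304.3] [-18.5 -13.4  24.5] TCP [0.5238 0.2049 0.0921]
22 rows of [-3.16, -0.64, -7.4] [4.28, 0.66, -5.15] total [ -69.5  -14.1 -162.9] [  94.2   14.6 -113.3] TCP [0.385  0.1779 0.2335]
22 rows of [-0.0, -0.03, -10.62] [4.28, 0.66, -5.15] total [-1.000e-01 -6.000e-01 -2.336e+02] [  94.2   14.6 -113.3] TCP [0.4544 0.1914 0.1628]
22 rows of [3.15, 0.59, -13.83] [4.28, 0.66, -5.15] total [  69.4   12.9 -304.3] [  94.2   14.6 -113.3] TCP [0.5238 0.2049 0.0921]
```

View pics/w5.png

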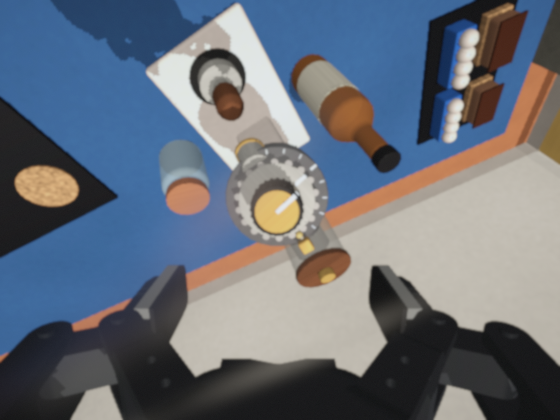

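Call:
arm_command:
  steps:
    - {"delta_pos": [-14, -2.8, -32.5], "dr": [-3.69, -2.69, 4.91]}
    - {"delta_pos": [-14, -2.8, -32.5], "dr": [-3.69, -2.69, 4.91]}
    - {"delta_pos": [-14, -2.8, -32.5], "dr": [-3.69, -2.69, 4.91]}
    - {"delta_pos": [-14, -2.8, -32.5], "dr": [-3.69, -2.69, 4.91]}
    - {"delta_pos": [-14, -2.8, -32.5], "dr": [-3.69, -2.69, 4.91]}
    - {"delta_pos": [0, 0, 0], "dr": [0, 0, 0]}
    - {"delta_pos": [0, 0, 0], "dr": [0, 0, 0]}
    - {"delta_pos": [0, 0, 0], "dr": [0, 0, 0]}

```text
time_s: 9.95
position: [0.3875, 0.1788, 0.2389]
tool_rot: [[-0.184, 0.695, 0.695], [0.983, 0.124, 0.137], [0.009, 0.708, -0.706]]
ft_force: [1.2, 0.0, -0.7]
grip_width: 0.0853
```

Run:
```python
from h import *
im=env.get_image("wrist");c=env.get_calibration("wrist");print(env.observe()["q"])
for d in(0,.003):
  print(d,"foot c",pj(g([-.06,0,.044])+[0,d,0],c=c),"handle mid",pj(g([-.06,0,.09])+[0,d,0],c=c),"top",pj(g([-.06,0,.117])+[0,d,0],c=c))
cv2.imwrite("pics/w6.png",im)
to(g([-.06,0,.09])+[0,.003,0],leanR(11,45),back=0)
```

```text
[   7.18293361   -1.59223634  120.9876137    10.30499574   15.78319227
 -102.04761348]
0 foot c [273.48456717 151.13640664] handle mid [273.55301649 185.01156222] top [273.59759563 207.07351604]
0.003 foot c [276.08003623 151.43881804] handle mid [276.32034939 185.28244249] top [276.47683424 207.32041333]
6 rows of [22.74, 4.27, -24.47] [-0.08, 0.01, 0.06] total [ 136.5   25.6 -146.8] [-0.5  0.   0.3] TCP [0.5238 0.2044 0.0921]
```

View pics/w6.png

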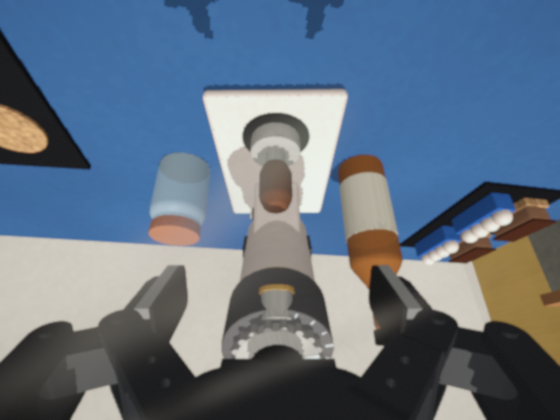

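Run:
```python
from h import *
from scipy.optimize import least_squares
D=[((54.299,21.84,74.387,0,83.86),(.218,.505,.253)),((7.141,-3.283,86.581,2.388,61.48),(.4462,.183,.4127)),((8.835,11.529,92.092,1.945,41.264),(.534,.2073,.2811)),((8.36,-1.59,87.527,1.81,59.015),(.4543,.192,.3974)),((7.183,-1.592,120.99,10.3,15.78),(.3875,.1788,.2389))]
def fk(p,q):
    a,v,h,L2,L3,b,Lt=p;q=np.radians(q);s=q[1]+q[2]
    rz=lambda t:Ro.from_euler('z',t).as_matrix();ry=lambda t:Ro.from_euler('y',t).as_matrix()
    R1=rz(q[0]);Rf=R1@ry(s)
    R5=Rf@Ro.from_euler('z',-SG*q[3]).as_matrix()@ry(q[4])
    return R1@np.array([a,v,0])+[0,0,h]+R1@ry(q[1])@[0,0,L2]+Rf@np.array([b,0,L3])+R5@[0,0,Lt], R5
for SG in(1,-1):
    r=least_squares(lambda p:np.concatenate([fk(p,q)[0]-t for q,t in D]),[0,.12,.18,.4,.4,0,.25]);print(SG,r.x.round(4),np.abs(r.fun).max(),fk(r.x,D[4][0])[1][:,2])
    p=r.x
    def ik(T,z):
        k=least_squares(lambda q:np.concatenate([(fk(p,q*50)[0]-T)*10,fk(p,q*50)[1][:,2]-z]),np.array([7,15,105,10,20])/50);return (k.x*50).round(1),round(k.cost,6)
    for th in(45,40,35,50): 
        z=leanR(11,th)[:,2]
        print(th,[ik(g([-.06,0,.09])+[0,.003,0]-z*(.003+b)+[0,0,0],z) for b in(0,.1,.18)])
        for nm,H,X in(("cuppick",30,[.573,-.256,.053]),("tamplace",-20,[.578,-.109,.081]),("cupplace",11,g([-.06,0,.067]))):
            z=leanR(H,th)[:,2];print(nm,th,ik(np.array(X)-.003*z,z),ik(np.array(X)-.1*z,z))
```

```text
1 [0.0031 0.1301 0.1297 0.5318 0.3504 0.1013 0.2306] 0.009959633493931613 [ 0.70758863  0.04016706 -0.70548207]
45 [(array([  6.6,  28.4, 115.4,  19.7,  -9.2]), np.float64(0.0)), (array([  5.6,  14.1, 121. , -89.2,   3.8]), np.float64(0.0)), (array([  4.4,   1.2, 122.5, -22.3,  12.3]), np.float64(0.0))]
cuppick 45 (array([-52. ,  40.5,  93.3, -57.7,  55.9]), np.float64(0.0)) (array([-59.5,  32.6,  94.2, -51.5,  64.6]), np.float64(0.0))
tamplace 45 (array([-24.9,  30.8, 112.1,  23.9,  -8.5]), np.float64(0.0)) (array([-25.9,  17.6, 118.3, -99.6,   4.2]), np.float64(0.0))
cupplace 45 (array([  6.2,  31.5, 116.6,  14.8, -13.5]), np.float64(0.0)) (array([  5.1,  17.8, 122.9,  36.9,  -6.9]), np.float64(0.0))
40 [(array([  6.5,  29.8, 118.2,  11.1, -18.3]), np.float64(0.0)), (array([  5.3,  15.9, 125.5,  21.5, -12. ]), np.float64(0.0)), (array([  3.7,   2.3, 128.4,  85.2,  -5.6]), np.float64(0.0))]
cuppick 40 (array([-53.4,  41.8,  94.5, -63.4,  58.3]), np.float64(0.0)) (array([-61.7,  34.3,  96. , -56.6,  66.5]), np.float64(0.0))
tamplace 40 (array([-25. ,  32.1, 114.9,  13. , -17.3]), np.
[... 3253 characters left out ...]
21.6,  -4.9, -32.1]), np.float64(0.0)) (array([  6.9,  23.8, 131.1,  -6.7, -30. ]), np.float64(0.0))
50 [(array([  8.6,  27.5, 112. ,  71.1,   1.6]), np.float64(0.0)), (array([  8.1,  13.7, 115.8,  10. ,  10.7]), np.float64(0.0)), (array([  7.6,   2. , 116.1,   5.9,  22. ]), np.float64(0.0))]
cuppick 50 (array([-49.3,  39.6,  91.5,  51.7,  53.6]), np.float64(0.0)) (array([-56.1,  31.4,  91.8,  46.1,  62.8]), np.float64(0.0))
tamplace 50 (array([-23. ,  29.9, 108.9,  56.8,   2.3]), np.float64(0.0)) (array([-23.5,  17. , 113.3,  13.2,  10. ]), np.float64(0.0))
cupplace 50 (array([  8.2,  30.3, 113.4, -26.7,  -4.1]), np.float64(0.0)) (array([  7.6,  16.8, 117.8,  22. ,   5.8]), np.float64(0.0))
```

```bash
cat >> h.py <<'E'
from scipy.optimize import least_squares
FP=[-4e-4,.1176,.1296,.537,.3514,.1025,.235]
def fk(q):
    a,v,h,L2,L3,b,Lt=FP;q=np.radians(q);s=q[1]+q[2]
    rz=lambda t:Ro.from_euler('z',t).as_matrix();ry=lambda t:Ro.from_euler('y',t).as_matrix()
    R1=rz(q[0]);Rf=R1@ry(s);R5=Rf@rz(q[3])@ry(q[4])
    return R1@np.array([a,v,0])+[0,0,h]+R1@ry(q[1])@[0,0,L2]+Rf@np.array([b,0,L3])+R5@[0,0,Lt], R5@rz(np.pi+q[5])
def ik(T,R,q0):
    f=lambda q:(lambda F:np.concatenate([(F[0]-T)*10,Ro.from_matrix(F[1].T@R).as_rotvec()]))(fk(q*50))
    k=least_squares(f,np.array(q0)/50);return (k.x*50),k.cost
def path(T1,R1,n,q0=None,cmd=None): # check a straight move; returns final q
    s=env.observe();q=s["q"] if q0 is None else q0;p,R0=fk(q)
    rv=Ro.from_matrix(R1@R0.T).as_rotvec();mx=0;m5=99
    for i in range(1,n+1):
        k,c=ik(p+(T1-p)*i/n,Ro.from_rotvec(rv*i/n).as_matrix()@R0,q);mx=max(mx,np.abs(k-q).max());m5=min(m5,k[4]);q=k
    print("n",n,"d",((T1-p)*1000/n).round(2),"dr",np.degrees(rv/n).round(2),"q",q.round(1),"maxdq/row",mx.round(1),"minq5",m5.round(1),"cost",round(c,6));return q
E
python3 - <<'E'
from h import *
s=env.observe();F=fk(s["q"]);print(F[0]-s["position"],(F[1].T@s["tool_rot"]).round(3))
c=env.get_calibration("wrist");V=np.array(c["view"]);o=-V[:3,:3].T@V[:3,3];print("cam in tool",np.array(s["tool_rot"]).T@(o-s["position"]))
q0=s["q"]; H=36;R=leanR(H,45);X=g([-.06,0,.09])+[0,.003,0];z=R[:,2]
q=path(X-z*.163,R,6,q0)
q=path(X-z*.003,R,6,q)
q=path(X-z*.073,R,4,q)
M=np.array([.578,-.109,.081]);
for h in(0,5):
    print("mat heading",h);R2=leanR(h,45);z2=R2[:,2]
    qa=path(np.array([.42,.0,.2]),R2,10,q);qa=path(M+[0,0,.05]-z2*.003,R2,6,qa);qa=path(M-z2*.003,R2,3,qa);qa=path(M-z2*.12,R2,5,qa)
E
```

```text
[ 7.82235784e-06  7.72558076e-05 -1.06092496e-04] [[ 1. -0.  0.]
 [ 0.  1.  0.]
 [-0. -0.  1.]]
cam in tool [-5.46683035e-05 -7.16153415e-02 -1.19791711e-01]
n 6 d [ 7.55 -6.97 -5.59] dr [-0.08 -0.01  4.22] q [ -15.5    6.1  120.6   61.2   39.1 -186.3] maxdq/row 26.9 minq5 17.4 cost 0.0
n 6 d [ 15.25  11.08 -18.86] dr [ 0. -0.  0.] q [  -1.7   28.7  114.4   92.9   25.7 -211.9] maxdq/row 5.6 minq5 25.7 cost 0.0
n 4 d [-10.01  -7.27  12.37] dr [0. 0. 0.] q [  -6.8   19.3  118.3   79.    29.3 -200.6] maxdq/row 3.7 minq5 26.4 cost 0.0
mat heading 0
n 10 d [ -6.41 -17.45   5.84] dr [ 0.  -0.  -3.6] q [ -27.6    1.7  127.1   64.3   21.3 -172.9] maxdq/row 4.7 minq5 21.3 cost 0.0
n 6 d [ 25.98 -18.17 -11.15] dr [0. 0. 0.] q [ -31.    24.9  109.1   76.3   22.  -188.3] maxdq/row 6.7 minq5 21.1 cost 0.0
n 3 d [ -0.     0.   -16.67] dr [0. 0. 0.] q [ -31.    30.9  111.7   98.    21.6 -211.6] maxdq/row 7.9 minq5 21.4 cost 0.0
n 5 d [-16.55   0.    16.55] dr [ 0. -0.  0.] q [ -38.4   15.1  118.4   73.2   27.3 -190.5] maxdq/row 5.3 minq5 22.2 cost 0.0
mat heading 5
n 10 d [ -6.41 -17.45   5.84] dr [ 0.  -0.  -3.1] q [ -30.7    1.8  127.    65.2   27.1 -179.5] maxdq/row 3.1 minq5 26.5 cost 0.0
n 6 d [ 25.98 -18.2  -11.15] dr [-0. -0.  0.] q [ -32.7   25.2  108.4   73.6   26.8 -190.4] maxdq/row 5.0 minq5 26.3 cost 0.0
n 3 d [ -0.     0.   -16.67] dr [0. 0. 0.] q [ -32.7   31.1  111.    90.9   25.6 -209.6] maxdq/row 6.5 minq5 25.6 cost 0.0
n 5 d [-16.48  -1.44  16.55] dr [ 0. -0.  0.] q [ -41.2   15.8  117.2   70.1   32.9 -193.1] maxdq/row 4.4 minq5 26.6 cost 0.0
```

Run:
```python
from h import *
s=env.observe();q0=np.array(s["q"]);q0[5]+=120
R=leanR(36,45,-1);X=g([-.06,0,.09])+[0,.003,0];z=R[:,2]
q=path(X-z*.163,R,14,q0)
q=path(X-z*.003,R,8,q)
```

```text
n 14 d [ 3.24 -2.99 -2.4 ] dr [ 2.69  1.18 -1.3 ] q [-15.5   6.1 120.6  61.2  39.1  -6.3] maxdq/row 7.7 minq5 16.9 cost 0.0
n 8 d [ 11.44   8.31 -14.14] dr [ 0. -0.  0.] q [ -1.7  28.7 114.4  92.9  25.7 -31.9] maxdq/row 4.2 minq5 25.7 cost 0.0
```

Call:
arm_command:
  steps:
    - {"delta_pos": [0, 0, 0], "dr": [5.56, 1.1, -5.65]}
    - {"delta_pos": [0, 0, 0], "dr": [5.56, 1.1, -5.65]}
    - {"delta_pos": [0, 0, 0], "dr": [5.56, 1.1, -5.65]}
    - {"delta_pos": [0, 0, 0], "dr": [5.56, 1.1, -5.65]}
    - {"delta_pos": [0, 0, 0], "dr": [5.56, 1.1, -5.65]}
    - {"delta_pos": [0, 0, 0], "dr": [5.56, 1.1, -5.65]}
    - {"delta_pos": [0, 0, 0], "dr": [5.56, 1.1, -5.65]}
    - {"delta_pos": [0, 0, 0], "dr": [5.56, 1.1, -5.65]}
    - {"delta_pos": [0, 0, 0], "dr": [5.56, 1.1, -5.65]}
    - {"delta_pos": [0, 0, 0], "dr": [5.56, 1.1, -5.65]}
    - {"delta_pos": [0, 0, 0], "dr": [5.56, 1.1, -5.65]}
    - {"delta_pos": [0, 0, 0], "dr": [5.56, 1.1, -5.65]}
    - {"delta_pos": [0, 0, 0], "dr": [5.56, 1.1, -5.65]}
    - {"delta_pos": [0, 0, 0], "dr": [5.56, 1.1, -5.65]}
    - {"delta_pos": [0, 0, 0], "dr": [5.56, 1.1, -5.65]}
    - {"delta_pos": [0, 0, 0], "dr": [0, 0, 0]}

```text
time_s: 11.6
position: [0.3866, 0.1787, 0.2384]
tool_rot: [[0.694, -0.185, 0.696], [-0.384, -0.913, 0.14], [0.609, -0.365, -0.704]]
ft_force: [-0.3, 0.0, -0.3]
grip_width: 0.0855
```

Run:
```python
from h import *
s=env.observe();print(np.round(s["q"],1))
R=leanR(36,45,-1);X=g([-.06,0,.09])+[0,.003,0];z=R[:,2]
q=path(X-z*.163,R,14);q=path(X-z*.163,R,20)
```

```text
[  7.   -1.6 121.2  11.8  15.5  16.4]
n 14 d [ 3.29 -2.98 -2.36] dr [ 2.68  1.19 -1.3 ] q [-15.5   6.1 120.6  61.2  39.1  -6.3] maxdq/row 7.6 minq5 16.8 cost 0.0
n 20 d [ 2.3  -2.09 -1.65] dr [ 1.88  0.84 -0.91] q [-15.5   6.1 120.6  61.2  39.1  -6.3] maxdq/row 5.4 minq5 16.4 cost 0.0
```

Call:
arm_command:
  steps:
    - {"delta_pos": [3.3, -3, -2.4], "dr": [2.68, 1.19, -1.3]}
    - {"delta_pos": [3.3, -3, -2.4], "dr": [2.68, 1.19, -1.3]}
    - {"delta_pos": [3.3, -3, -2.4], "dr": [2.68, 1.19, -1.3]}
    - {"delta_pos": [3.3, -3, -2.4], "dr": [2.68, 1.19, -1.3]}
    - {"delta_pos": [3.3, -3, -2.4], "dr": [2.68, 1.19, -1.3]}
    - {"delta_pos": [3.3, -3, -2.4], "dr": [2.68, 1.19, -1.3]}
    - {"delta_pos": [3.3, -3, -2.4], "dr": [2.68, 1.19, -1.3]}
    - {"delta_pos": [3.3, -3, -2.4], "dr": [2.68, 1.19, -1.3]}
    - {"delta_pos": [3.3, -3, -2.4], "dr": [2.68, 1.19, -1.3]}
    - {"delta_pos": [3.3, -3, -2.4], "dr": [2.68, 1.19, -1.3]}
    - {"delta_pos": [3.3, -3, -2.4], "dr": [2.68, 1.19, -1.3]}
    - {"delta_pos": [3.3, -3, -2.4], "dr": [2.68, 1.19, -1.3]}
    - {"delta_pos": [3.3, -3, -2.4], "dr": [2.68, 1.19, -1.3]}
    - {"delta_pos": [3.3, -3, -2.4], "dr": [2.68, 1.19, -1.3]}
    - {"delta_pos": [0, 0, 0], "dr": [0, 0, 0]}
    - {"delta_pos": [0, 0, 0], "dr": [0, 0, 0]}
    - {"delta_pos": [0, 0, 0], "dr": [0, 0, 0]}

```text
time_s: 13.3
position: [0.4317, 0.1367, 0.2036]
tool_rot: [[0.591, -0.57, 0.571], [-0.807, -0.419, 0.416], [0.002, -0.707, -0.708]]
ft_force: [-0.8, -0.3, -0.2]
grip_width: 0.0858
```

Run:
```python
from h import *
s=env.observe();print(np.round(s["q"],1))
im=env.get_image("wrist");c=env.get_calibration("wrist")
V=np.array(c["view"]);o=-V[:3,:3].T@V[:3,3];print("cam world",o,"tcp",s["position"])
for d in(0,.003):
  print(d,"foot",pj(g([-.06,0,.033])+[0,d,0],c=c),"handle",pj(g([-.06,0,.09])+[0,d,0],c=c),"top",pj(g([-.06,0,.117])+[0,d,0],c=c),"L corner",pj(g([-.12,.075,.02])+[0,d,0],c=c))
cv2.imwrite("pics/w7.png",im)
R=leanR(36,45,-1);X=g([-.06,0,.09])+[0,.003,0];z=R[:,2]
path(X-z*.043,R,5);path(X-z*.003,R,6)
```

```text
[-15.7   6.2 120.9  61.6  39.1  -7.2]
cam world [0.40498966 0.11703093 0.33993526] tcp [0.43169048 0.13670906 0.20363018]
0 foot [280.04892329 227.67409433] handle [280.57318574 201.31834856] top [280.89038594 185.372046  ] L corner [195.2839532  250.86493006]
0.003 foot [277.85086963 226.22101221] handle [277.99494921 199.69110102] top [278.08206369 183.65038673] L corner [193.29885702 249.35771708]
n 5 d [ 13.91  10.07 -16.6 ] dr [ 0.03  0.01 -0.04] q [ -4.5  23.4 116.9  85.2  27.4 -25.8] maxdq/row 5.0 minq5 27.4 cost 0.0
n 6 d [ 15.41  11.16 -18.55] dr [ 0.02  0.01 -0.03] q [ -1.7  28.7 114.4  92.9  25.7 -31.9] maxdq/row 5.5 minq5 25.7 cost 0.0
```

View pics/w7.png

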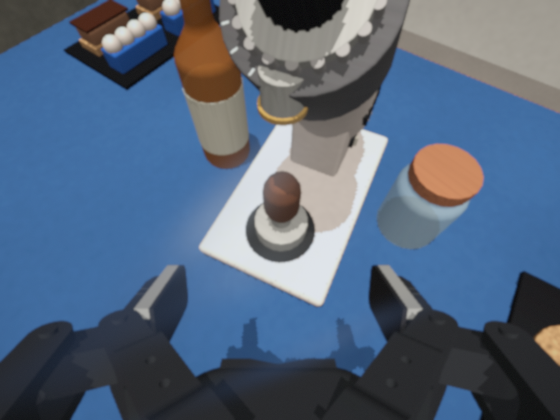

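Run:
```python
from h import *
R=leanR(36,38,-1);X=g([-.06,0,.09])+[0,.003,0];z=R[:,2]
q=path(X-z*.123,R,5);q=path(X-z*.003,R,8,q)
q=path(X-z*.003+[0,0,.006],R,2,q);q=path(X-z*.083+[0,0,.006],R,5,q)
M=np.array([.578,-.109,.082]);R2=leanR(-8,38,-1);z2=R2[:,2]
q=path(np.array([.41,.0,.19]),R2,12,q);q=path(M+[0,0,.04]-z2*.003,R2,8,q);q=path(M-z2*.003,R2,4,q);q=path(M-z2*.12,R2,5,q)
R3=leanR(30,38,-1);z3=R3[:,2];C=np.array([.573,-.256,.053])
q=path(np.array([.38,-.2,.26]),R3,10,q);q=path(C-z3*.15,R3,10,q);q=path(C-z3*.003,R3,6,q)
```

```text
n 5 d [ 3.15  2.25 -7.54] dr [ 0.85 -1.12 -0.04] q [-15.6  14.8 126.5  89.8  38.1 -37.5] maxdq/row 6.3 minq5 37.4 cost 0.0
n 8 d [ 9.56  6.95 -9.23] dr [ 0. -0.  0.] q [ -3.6  30.8 118.2 112.2  32.8 -52.9] maxdq/row 3.4 minq5 32.8 cost 0.0
n 2 d [-0.  0.  3.] dr [0. 0. 0.] q [ -3.6  30.  118.  110.5  32.4 -50.9] maxdq/row 1.0 minq5 32.4 cost 0.0
n 5 d [-10.2   -7.41   9.85] dr [-0.  0.  0.] q [-10.9  19.6 123.9  96.7  35.4 -41.5] maxdq/row 3.2 minq5 32.9 cost 0.0
n 12 d [ -5.25 -13.86   3.58] dr [ 0.   -0.   -3.67] q [-24.5   4.1 134.2 124.5  15.8 -45.9] maxdq/row 2.6 minq5 15.8 cost 0.0
n 8 d [ 20.71 -13.58  -8.27] dr [0. 0. 0.] q [-29.   27.2 114.3 124.3  20.  -49.3] maxdq/row 3.9 minq5 17.4 cost 0.0
n 4 d [  0.  -0. -10.] dr [-0. -0. -0.] q [-29.   32.6 116.2 137.7  24.8 -63.7] maxdq/row 4.2 minq5 21.1 cost 0.0
n 5 d [-18.26   2.57  14.41] dr [ 0. -0.  0.] q [-35.5  17.  126.1 117.5  24.2 -47.5] maxdq/row 5.9 minq5 24.2 cost 0.0
n 10 d [-10.44 -10.42  10.41] dr [0.  0.  3.8] q [-71.9   9.  108.9  51.2  81.6 -29.1] maxdq/row 14.9 minq5 28.6 cost 0.0
n 10 d [  9.06 -11.51 -11.47] dr [-0. -0.  0.] q [-66.   31.8  95.8  55.5  71.9 -34. ] maxdq/row 2.5 minq5 71.9 cost 0.0
n 6 d [ 16.72   9.65 -15.08] dr [ 0. -0.  0.] q [-53.   42.4  94.6  65.9  59.  -37.8] maxdq/row 2.5 minq5 59.0 cost 0.0
```

Call:
arm_command:
  steps:
    - {"delta_pos": [3.15, 2.25, -7.5], "dr": [0.85, -1.12, 0]}
    - {"delta_pos": [3.15, 2.25, -7.5], "dr": [0.85, -1.12, 0]}
    - {"delta_pos": [3.15, 2.25, -7.5], "dr": [0.85, -1.12, 0]}
    - {"delta_pos": [3.15, 2.25, -7.5], "dr": [0.85, -1.12, 0]}
    - {"delta_pos": [3.15, 2.25, -7.5], "dr": [0.85, -1.12, 0]}
    - {"delta_pos": [9.6, 6.95, -9.2], "dr": [0, 0, 0]}
    - {"delta_pos": [9.6, 6.95, -9.2], "dr": [0, 0, 0]}
    - {"delta_pos": [9.6, 6.95, -9.2], "dr": [0, 0, 0]}
    - {"delta_pos": [9.6, 6.95, -9.2], "dr": [0, 0, 0]}
    - {"delta_pos": [9.6, 6.95, -9.2], "dr": [0, 0, 0]}
    - {"delta_pos": [0, 0, 0], "dr": [0, 0, 0]}
    - {"delta_pos": [0, 0, 0], "dr": [0, 0, 0]}

```text
time_s: 14.55
position: [0.4951, 0.1828, 0.12]
tool_rot: [[0.591, -0.498, 0.635], [-0.807, -0.363, 0.466], [-0.001, -0.788, -0.616]]
ft_force: [-0.3, 0.7, 0.4]
grip_width: 0.0853
```

Run:
```python
from h import *
s=env.observe();print(np.round(s["q"],1),s["ft_force"])
R=leanR(36,38,-1);X=g([-.06,0,.09])+[0,.003,0];z=R[:,2]
to(X,R)
```

```text
[ -7.5  25.3 121.9 104.8  34.3 -48.2] [-0.30563979  0.67295189  0.43492299]
2 rows of [14.43, 10.32, -14.09] [-0.02, -0.03, -0.1] total [ 28.9  20.6 -28.2] [-0.  -0.1 -0.2] TCP [0.524  0.2034 0.0918]
```

Call:
arm_command:
  steps:
    - {"delta_pos": [9.6, 6.9, -9.4], "dr": [0, 0, 0]}
    - {"delta_pos": [9.6, 6.9, -9.4], "dr": [0, 0, 0]}
    - {"delta_pos": [9.6, 6.9, -9.4], "dr": [0, 0, 0]}
    - {"delta_pos": [0, 0, 0], "dr": [0, 0, 0]}
    - {"delta_pos": [0, 0, 0], "dr": [0, 0, 0]}

```text
time_s: 15.05
position: [0.5238, 0.203, 0.0922]
tool_rot: [[0.59, -0.498, 0.636], [-0.807, -0.363, 0.465], [-0.001, -0.788, -0.616]]
ft_force: [-0.5, -0.7, -0.5]
grip_width: 0.0859
```

Call:
arm_command:
  steps:
    - {"delta_pos": [0, 0, 0], "dr": [0, 0, 0]}
    - {"delta_pos": [0, 0, 0], "dr": [0, 0, 0]}
    - {"delta_pos": [0, 0, 0], "dr": [0, 0, 0]}
    - {"delta_pos": [0, 0, 0], "dr": [0, 0, 0]}
    - {"delta_pos": [0, 0, 0], "dr": [0, 0, 0]}
    - {"delta_pos": [0, 0, 0], "dr": [0, 0, 0]}
    - {"delta_pos": [0, 0, 0], "dr": [0, 0, 0]}
    - {"delta_pos": [0, 0, 0], "dr": [0, 0, 0]}
    - {"delta_pos": [0, 0, 0], "dr": [0, 0, 0]}
    - {"delta_pos": [0, 0, 0], "dr": [0, 0, 0]}
  grip: 0
  squeeze: 50

```text
time_s: 16.05
position: [0.5246, 0.2031, 0.0921]
tool_rot: [[0.589, -0.497, 0.637], [-0.808, -0.362, 0.465], [-0.001, -0.788, -0.615]]
ft_force: [-2.1, -3.5, 5.8]
grip_width: 0.0341
```

Call:
arm_command:
  steps:
    - {"delta_pos": [0, 0, 2], "dr": [0, 0, 0]}
    - {"delta_pos": [0, 0, 2], "dr": [0, 0, 0]}
    - {"delta_pos": [0, 0, 2], "dr": [0, 0, 0]}
    - {"delta_pos": [0, 0, 0], "dr": [0, 0, 0]}
    - {"delta_pos": [0, 0, 0], "dr": [0, 0, 0]}

```text
time_s: 16.55
position: [0.5242, 0.2032, 0.0977]
tool_rot: [[0.59, -0.498, 0.636], [-0.808, -0.363, 0.465], [-0.001, -0.788, -0.616]]
ft_force: [-0.4, -0.9, -1.9]
grip_width: 0.0342
```

Call:
arm_command:
  steps:
    - {"delta_pos": [0, 0, 3], "dr": [0, 0, 0]}
    - {"delta_pos": [-5, -3.7, 5], "dr": [0, 0, 0]}
    - {"delta_pos": [-10.2, -7.4, 9.8], "dr": [0, 0, 0]}
    - {"delta_pos": [-10.2, -7.4, 9.8], "dr": [0, 0, 0]}
    - {"delta_pos": [-10.2, -7.4, 9.8], "dr": [0, 0, 0]}
    - {"delta_pos": [-10.2, -7.4, 9.8], "dr": [0, 0, 0]}
    - {"delta_pos": [-5, -3.7, 5], "dr": [0, 0, 0]}
    - {"delta_pos": [0, 0, 0], "dr": [0, 0, 0]}
    - {"delta_pos": [0, 0, 0], "dr": [0, 0, 0]}

```text
time_s: 17.45
position: [0.4738, 0.1661, 0.15]
tool_rot: [[0.589, -0.498, 0.636], [-0.808, -0.362, 0.465], [-0.001, -0.788, -0.616]]
ft_force: [0.8, -0.7, -3.4]
grip_width: 0.0338
```

Run:
```python
from h import *
im=env.get_image("wrist");cv2.imwrite("pics/w8.png",im)
M=np.array([.578,-.109,.082]);R2=leanR(-8,38,-1);z2=R2[:,2]
q=path(np.array([.43,-.0,.2]),R2,14);q=path(M+[0,0,.03]-z2*.003,R2,10,q)
c=env.get_calibration("scene");print(pj([.578,-.109,.013],"scene"))
```

```text
n 14 d [ -3.13 -11.86   3.62] dr [-0.   -0.   -3.15] q [-22.3   4.4 130.4 117.3  12.7 -36.9] maxdq/row 2.0 minq5 12.7 cost 0.0
n 10 d [ 14.57 -10.87  -8.62] dr [0. 0. 0.] q [-29.   28.5 114.9 128.2  21.1 -53.5] maxdq/row 5.7 minq5 14.3 cost 0.0
[264.24222543 278.50959623]
```

View pics/w8.png

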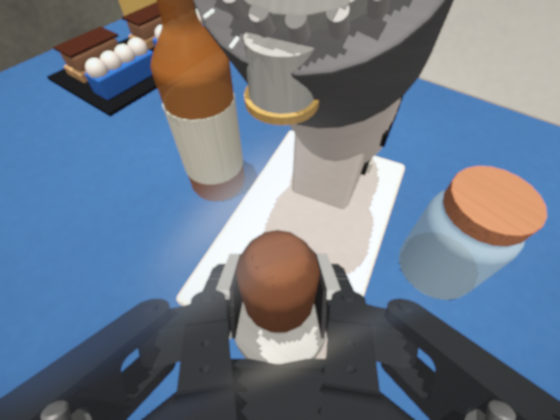

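Run:
```python
from h import *
M=np.array([.578,-.107,.081]);R2=leanR(-5,38,-1);z2=R2[:,2]
q=path(M+[0,0,.05]-z2*.003,R2,16);q=path(M+[0,0,.0]-z2*.003,R2,10,q)
```

```text
n 16 d [  6.36 -17.05  -1.03] dr [-0.   -0.   -2.57] q [-30.1  26.  113.8 113.9  21.4 -41.5] maxdq/row 1.8 minq5 21.4 cost 0.0
n 10 d [ 0. -0. -5.] dr [-0. -0. -0.] q [-30.1  32.7 116.1 131.2  26.4 -60.4] maxdq/row 2.3 minq5 21.8 cost 0.0
```

Call:
arm_command:
  steps:
    - {"delta_pos": [6.4, -17, -1], "dr": [0, 0, -2.57]}
    - {"delta_pos": [6.4, -17, -1], "dr": [0, 0, -2.57]}
    - {"delta_pos": [6.4, -17, -1], "dr": [0, 0, -2.57]}
    - {"delta_pos": [6.4, -17, -1], "dr": [0, 0, -2.57]}
    - {"delta_pos": [6.4, -17, -1], "dr": [0, 0, -2.57]}
    - {"delta_pos": [6.4, -17, -1], "dr": [0, 0, -2.57]}
    - {"delta_pos": [6.4, -17, -1], "dr": [0, 0, -2.57]}
    - {"delta_pos": [6.4, -17, -1], "dr": [0, 0, -2.57]}
    - {"delta_pos": [6.4, -17, -1], "dr": [0, 0, -2.57]}
    - {"delta_pos": [6.4, -17, -1], "dr": [0, 0, -2.57]}
    - {"delta_pos": [6.4, -17, -1], "dr": [0, 0, -2.57]}
    - {"delta_pos": [6.4, -17, -1], "dr": [0, 0, -2.57]}
    - {"delta_pos": [6.4, -17, -1], "dr": [0, 0, -2.57]}
    - {"delta_pos": [6.4, -17, -1], "dr": [0, 0, -2.57]}
    - {"delta_pos": [6.4, -17, -1], "dr": [0, 0, -2.57]}
    - {"delta_pos": [6.4, -17, -1], "dr": [0, 0, -2.57]}
    - {"delta_pos": [0, 0, 0], "dr": [0, 0, 0]}
    - {"delta_pos": [0, 0, 0], "dr": [0, 0, 0]}
    - {"delta_pos": [0, 0, 0], "dr": [0, 0, 0]}

```text
time_s: 19.4
position: [0.5757, -0.1054, 0.1338]
tool_rot: [[-0.086, -0.614, 0.785], [-0.996, 0.054, -0.067], [-0.001, -0.788, -0.616]]
ft_force: [-0.1, -0.2, -3.3]
grip_width: 0.0344
```

Run:
```python
from h import *
M=np.array([.578,-.107,.0815]);R2=leanR(-5,38,-1)
to(M,R2,8)
im=env.get_image("wrist");cv2.imwrite("pics/w9.png",im);c=env.get_calibration("wrist")
hsv=cv2.cvtColor(im,cv2.COLOR_BGR2HSV)
m=cv2.inRange(hsv,(10,60,130),(30,255,255));n,l,st,ce=cv2.connectedComponentsWithStats(m)
print([(st[i].tolist(),ce[i].round(1).tolist()) for i in range(1,n) if st[i,4]>150])
print("mat pred",pj([.578,-.107,.013],c=c),pj([.578,-.147,.013],c=c),pj([.578,-.067,.013],c=c),pj([.618,-.107,.013],c=c),pj([.538,-.107,.013],c=c))
```

```text
8 rows of [-0.0, -0.18, -6.31] [-0.01, -0.0, -0.01] total [ -0.   -1.4 -50.4] [-0.1 -0.  -0. ] TCP [ 0.5756 -0.1068  0.0833]
[([246, 233, 68, 73, 3798], [279.7, 269.8]), ([228, 337, 17, 22, 213], [234.3, 349.4])]
mat pred [280.26206951 349.15351258] [332.15138272 344.38733068] [227.51316297 353.99865058] [275.96372472 298.13670852] [285.49658508 411.28167325]
```

Call:
arm_command:
  steps:
    - {"delta_pos": [0, -0.2, -9], "dr": [0, 0, 0]}
    - {"delta_pos": [0, -0.2, -9], "dr": [0, 0, 0]}
    - {"delta_pos": [0, -0.2, -9], "dr": [0, 0, 0]}
    - {"delta_pos": [0, -0.2, -9], "dr": [0, 0, 0]}
    - {"delta_pos": [0, -0.2, -6], "dr": [0, 0, 0]}
    - {"delta_pos": [0, 0, -3], "dr": [0, 0, 0]}
    - {"delta_pos": [0, 0, -2], "dr": [0, 0, 0]}
    - {"delta_pos": [0, 0, -1], "dr": [0, 0, 0]}
    - {"delta_pos": [0, 0, 0], "dr": [0, 0, 0]}
    - {"delta_pos": [0, 0, 0], "dr": [0, 0, 0]}

```text
time_s: 20.45
position: [0.576, -0.1068, 0.0862]
tool_rot: [[-0.087, -0.613, 0.785], [-0.996, 0.054, -0.068], [-0.001, -0.788, -0.616]]
ft_force: [-0.6, -0.0, -3.1]
grip_width: 0.0341
```

Call:
arm_command:
  steps:
    - {"delta_pos": [0, 0, -1], "dr": [0, 0, 0]}
    - {"delta_pos": [0, 0, -1], "dr": [0, 0, 0]}
    - {"delta_pos": [0, 0, 0], "dr": [0, 0, 0]}

```text
time_s: 20.75
position: [0.5759, -0.1068, 0.0838]
tool_rot: [[-0.087, -0.614, 0.785], [-0.996, 0.054, -0.068], [-0.001, -0.788, -0.616]]
ft_force: [0.2, 0.1, -3.8]
grip_width: 0.0341
```

Call:
arm_command:
  steps:
    - {"delta_pos": [0, 0, -1], "dr": [0, 0, 0]}
    - {"delta_pos": [0, 0, 0], "dr": [0, 0, 0]}

```text
time_s: 20.95
position: [0.5761, -0.1068, 0.0832]
tool_rot: [[-0.087, -0.613, 0.785], [-0.996, 0.054, -0.068], [-0.001, -0.788, -0.615]]
ft_force: [-0.4, -0.4, -0.2]
grip_width: 0.0341
```

Call:
arm_command:
  steps:
    - {"delta_pos": [0, 0, -1], "dr": [0, 0, 0]}
    - {"delta_pos": [0, 0, 0], "dr": [0, 0, 0]}

```text
time_s: 21.15
position: [0.5764, -0.1069, 0.0831]
tool_rot: [[-0.087, -0.611, 0.787], [-0.996, 0.054, -0.068], [-0.001, -0.79, -0.613]]
ft_force: [-4.7, -0.9, 7.0]
grip_width: 0.0342
```

Call:
arm_command:
  steps:
    - {"delta_pos": [0, 0, 1], "dr": [0, 0, 0]}
    - {"delta_pos": [0, 0, 0], "dr": [0, 0, 0]}

```text
time_s: 21.35
position: [0.576, -0.1068, 0.0831]
tool_rot: [[-0.087, -0.613, 0.785], [-0.996, 0.054, -0.068], [-0.001, -0.788, -0.616]]
ft_force: [-0.4, -0.5, 0.3]
grip_width: 0.0344
```

Call:
arm_command:
  steps:
    - {"delta_pos": [0, 0, 0], "dr": [0, 0, 0]}
    - {"delta_pos": [0, 0, 0], "dr": [0, 0, 0]}
    - {"delta_pos": [0, 0, 0], "dr": [0, 0, 0]}
    - {"delta_pos": [0, 0, 0], "dr": [0, 0, 0]}
    - {"delta_pos": [0, 0, 0], "dr": [0, 0, 0]}
    - {"delta_pos": [0, 0, 0], "dr": [0, 0, 0]}
    - {"delta_pos": [-8, 0.7, 6.2], "dr": [0, 0, 0]}
    - {"delta_pos": [-16, 1.4, 12.4], "dr": [0, 0, 0]}
    - {"delta_pos": [-16, 1.4, 12.4], "dr": [0, 0, 0]}
    - {"delta_pos": [-16, 1.4, 12.4], "dr": [0, 0, 0]}
    - {"delta_pos": [-16, 1.4, 12.4], "dr": [0, 0, 0]}
    - {"delta_pos": [-16, 1.4, 12.4], "dr": [0, 0, 0]}
    - {"delta_pos": [0, 0, 10], "dr": [0, 0, 0]}
    - {"delta_pos": [0, 0, 0], "dr": [0, 0, 0]}
    - {"delta_pos": [0, 0, 0], "dr": [0, 0, 0]}
  grip: 1

```text
time_s: 22.85
position: [0.4878, -0.0991, 0.1613]
tool_rot: [[-0.087, -0.613, 0.785], [-0.996, 0.054, -0.068], [-0.001, -0.788, -0.615]]
ft_force: [-0.4, -0.2, 0.2]
grip_width: 0.0854
```

Run:
```python
from h import *
print(np.round(env.observe()["q"],1))
R3=leanR(30,38,-1);z3=R3[:,2];C=np.array([.573,-.254,.053])
for n in (12,):
  q=path(np.array([.42,-.17,.30]),leanR(10,45,-1),12);q=path(C-z3*.15+[0,0,.1],R3,12,q);q=path(C-z3*.15,R3,6,q);q=path(C-z3*.003,R3,6,q)
c=env.get_calibration("wrist");im=env.get_image("wrist");cv2.imwrite("pics/w10.png",im)
hsv=cv2.cvtColor(im,cv2.COLOR_BGR2HSV)
m=cv2.inRange(hsv,(10,60,130),(30,255,255));n,l,st,ce=cv2.connectedComponentsWithStats(m)
print([(st[i].tolist(),ce[i].round(1).tolist()) for i in range(1,n) if st[i,4]>150])
m=cv2.inRange(hsv,(0,80,20),(12,255,130));n,l,st,ce=cv2.connectedComponentsWithStats(m)
print("dark wood",[(st[i].tolist(),ce[i].round(1).tolist()) for i in range(1,n) if st[i,4]>150])
M=np.array([.578,-.107,.013])
print("mat",[pj(M+d,c=c).round(1) for d in np.array([[0,0,0],[0,.04,0],[0,-.04,0],[.04,0,0],[-.04,0,0]])],"handle top",pj(M+[0,0,.095],c=c),pj(M+[0,0,.066],c=c))
```

```text
[-37.3  16.6 124.9 108.1  26.3 -41.3]
n 12 d [-5.64 -5.9  11.59] dr [-0.03  0.59  1.25] q [-59.1  -0.4 107.3  47.6  63.4   2.3] maxdq/row 10.4 minq5 27.3 cost 0.0
n 12 d [  4.22 -11.93  -4.55] dr [ 0.2  -0.55  1.66] q [-65.9  23.5  89.5  52.6  80.4 -21.9] maxdq/row 3.1 minq5 64.6 cost 0.0
n 6 d [  0.    -0.   -16.67] dr [-0.  0.  0.] q [-65.9  31.7  96.   55.6  71.8 -34.1] maxdq/row 2.1 minq5 71.8 cost 0.0
n 6 d [ 16.72   9.65 -15.08] dr [-0. -0.  0.] q [-52.9  42.3  94.8  66.   58.8 -37.9] maxdq/row 2.5 minq5 58.8 cost 0.0
[([0, 140, 74, 64, 3734], [34.5, 171.4]), ([265, 193, 33, 33, 716], [282.6, 210.6]), ([238, 233, 81, 66, 1891], [276.0, 275.4])]
dark wood [([62, 155, 18, 35, 308], [71.3, 173.7]), ([259, 199, 44, 50, 1068], [280.3, 229.3]), ([349, 335, 28, 41, 538], [363.5, 357.6])]
mat [array([278.3, 261. ]), array([238.2, 264.1]), array([317.9, 257.9]), array([275.1, 227.4]), array([282.1, 300. ])] handle top [278.40525714 203.40701707] [278.36580871 224.67920393]
```

Call:
arm_command:
  steps:
    - {"delta_pos": [-5.6, -5.9, 11.6], "dr": [0, 0.59, 1.25]}
    - {"delta_pos": [-5.6, -5.9, 11.6], "dr": [0, 0.59, 1.25]}
    - {"delta_pos": [-5.6, -5.9, 11.6], "dr": [0, 0.59, 1.25]}
    - {"delta_pos": [-5.6, -5.9, 11.6], "dr": [0, 0.59, 1.25]}
    - {"delta_pos": [-5.6, -5.9, 11.6], "dr": [0, 0.59, 1.25]}
    - {"delta_pos": [-5.6, -5.9, 11.6], "dr": [0, 0.59, 1.25]}
    - {"delta_pos": [-5.6, -5.9, 11.6], "dr": [0, 0.59, 1.25]}
    - {"delta_pos": [-5.6, -5.9, 11.6], "dr": [0, 0.59, 1.25]}
    - {"delta_pos": [-5.6, -5.9, 11.6], "dr": [0, 0.59, 1.25]}
    - {"delta_pos": [-5.6, -5.9, 11.6], "dr": [0, 0.59, 1.25]}
    - {"delta_pos": [-5.6, -5.9, 11.6], "dr": [0, 0.59, 1.25]}
    - {"delta_pos": [-5.6, -5.9, 11.6], "dr": [0, 0.59, 1.25]}
    - {"delta_pos": [0, 0, 0], "dr": [0, 0, 0]}

```text
time_s: 24.2
position: [0.421, -0.1709, 0.301]
tool_rot: [[0.174, -0.697, 0.696], [-0.985, -0.119, 0.126], [-0.005, -0.707, -0.707]]
ft_force: [-0.6, 0.7, 0.5]
grip_width: 0.0851
```

Call:
arm_command:
  steps:
    - {"delta_pos": [4.2, -11.9, -4.5], "dr": [0.2, -0.55, 1.66]}
    - {"delta_pos": [4.2, -11.9, -4.5], "dr": [0.2, -0.55, 1.66]}
    - {"delta_pos": [4.2, -11.9, -4.5], "dr": [0.2, -0.55, 1.66]}
    - {"delta_pos": [4.2, -11.9, -4.5], "dr": [0.2, -0.55, 1.66]}
    - {"delta_pos": [4.2, -11.9, -4.5], "dr": [0.2, -0.55, 1.66]}
    - {"delta_pos": [4.2, -11.9, -4.5], "dr": [0.2, -0.55, 1.66]}
    - {"delta_pos": [4.2, -11.9, -4.5], "dr": [0.2, -0.55, 1.66]}
    - {"delta_pos": [4.2, -11.9, -4.5], "dr": [0.2, -0.55, 1.66]}
    - {"delta_pos": [4.2, -11.9, -4.5], "dr": [0.2, -0.55, 1.66]}
    - {"delta_pos": [4.2, -11.9, -4.5], "dr": [0.2, -0.55, 1.66]}
    - {"delta_pos": [4.2, -11.9, -4.5], "dr": [0.2, -0.55, 1.66]}
    - {"delta_pos": [4.2, -11.9, -4.5], "dr": [0.2, -0.55, 1.66]}
    - {"delta_pos": [0, 0, 0], "dr": [0, 0, 0]}
    - {"delta_pos": [0, 0, 0], "dr": [0, 0, 0]}

```text
time_s: 25.6
position: [0.4713, -0.3119, 0.2454]
tool_rot: [[0.5, -0.537, 0.679], [-0.866, -0.302, 0.398], [-0.009, -0.787, -0.616]]
ft_force: [0.2, 0.5, -0.4]
grip_width: 0.0856
```

Run:
```python
from h import *
print(np.round(env.observe()["q"],1))
R3=leanR(30,38,-1);z3=R3[:,2];C=np.array([.573,-.254,.053])
q=path(C-z3*.13,R3,6);q=path(C-z3*.003,R3,6,q)
c=env.get_calibration("wrist");im=env.get_image("wrist");cv2.imwrite("pics/w11.png",im)
x0=np.array([.573,-.2556,.078])
pts=lambda z,r:np.array([pj([.573+r*np.cos(a),-.2556+r*np.sin(a),z],c=c) for a in np.linspace(0,6.28,40)])
print("rim pred bbox",pts(.078,.029).min(0),pts(.078,.029).max(0),"bottom",pts(.008,.029).min(0),pts(.008,.029).max(0))
# cup is bright against black slate: mask
hsv=cv2.cvtColor(im,cv2.COLOR_BGR2HSV);u=pj([.573,-.2556,.05],c=c).astype(int);print(u)
m=((hsv[...,1]<60)&(hsv[...,2]>90)).astype(np.uint8);n,l,st,ce=cv2.connectedComponentsWithStats(m)
print([(st[i].tolist()) for i in range(1,n) if st[i,4]>300])
```

```text
[-65.8  23.6  89.4  52.5  80.6 -21.3]
n 6 d [  2.19   1.19 -18.73] dr [-0.07 -0.05  0.  ] q [-64.1  33.1  96.3  56.9  69.7 -34.7] maxdq/row 2.3 minq5 69.7 cost 0.0
n 6 d [ 14.44   8.34 -13.03] dr [0. 0. 0.] q [-52.9  42.3  94.8  66.   58.8 -37.9] maxdq/row 2.1 minq5 58.8 cost 0.0
rim pred bbox [254.37735898 225.31349148] [307.24066278 271.87845408] bottom [258.21413249 253.94239515] [303.45753352 296.04434362]
[280 259]
[[19, 0, 541, 177, 39125], [0, 6, 142, 199, 13173], [106, 185, 145, 141, 6982], [253, 223, 55, 72, 3150], [377, 265, 47, 55, 897]]
```

Call:
arm_command:
  steps:
    - {"delta_pos": [2.2, 0.9, -18.7], "dr": [0, 0, 0]}
    - {"delta_pos": [2.2, 0.9, -18.7], "dr": [0, 0, 0]}
    - {"delta_pos": [2.2, 0.9, -18.7], "dr": [0, 0, 0]}
    - {"delta_pos": [2.2, 0.9, -18.7], "dr": [0, 0, 0]}
    - {"delta_pos": [2.2, 0.9, -18.7], "dr": [0, 0, 0]}
    - {"delta_pos": [2.2, 0.9, -18.7], "dr": [-0.4, -0.3, 0]}
    - {"delta_pos": [0, 0, 0], "dr": [0, 0, 0]}
    - {"delta_pos": [14.4, 8.3, -13], "dr": [0, 0, 0]}
    - {"delta_pos": [14.4, 8.3, -13], "dr": [0, 0, 0]}
    - {"delta_pos": [14.4, 8.3, -13], "dr": [0, 0, 0]}
    - {"delta_pos": [0, 0, 0], "dr": [0, 0, 0]}
    - {"delta_pos": [0, 0, 0], "dr": [0, 0, 0]}

```text
time_s: 26.85
position: [0.5275, -0.2823, 0.0962]
tool_rot: [[0.5, -0.532, 0.683], [-0.866, -0.31, 0.393], [0.003, -0.788, -0.616]]
ft_force: [-0.4, -0.6, 0.4]
grip_width: 0.0853
```

Run:
```python
from h import *
print(env.observe()["ft_force"])
to(np.array([.573,-.2553,.053]),leanR(30,38,-1),4)
```

```text
[-0.41091268 -0.59599908  0.40794911]
4 rows of [10.86, 6.45, -10.33] [0.04, 0.02, -0.01] total [ 43.4  25.8 -41.3] [ 0.2  0.1 -0. ] TCP [ 0.571  -0.2565  0.0548]
```

Call:
arm_command:
  steps:
    - {"delta_pos": [10.9, 6.4, -10.3], "dr": [0.04, 0.02, 0]}
    - {"delta_pos": [10.9, 6.4, -10.3], "dr": [0.04, 0.02, 0]}
    - {"delta_pos": [10.9, 6.4, -10.3], "dr": [0.04, 0.02, 0]}
    - {"delta_pos": [10.9, 6.4, -10.3], "dr": [0.04, 0.02, 0]}
    - {"delta_pos": [0, 0, 0], "dr": [0, 0, 0]}
    - {"delta_pos": [0, 0, 0], "dr": [0, 0, 0]}
    - {"delta_pos": [0, 0, 0], "dr": [0, 0, 0]}

```text
time_s: 27.55
position: [0.5711, -0.257, 0.0542]
tool_rot: [[0.5, -0.534, 0.682], [-0.866, -0.307, 0.394], [-0.001, -0.788, -0.616]]
ft_force: [0.3, 0.1, -0.3]
grip_width: 0.0856
```

Call:
arm_command:
  steps:
    - {"delta_pos": [0, 0, 0], "dr": [0, 0, 0]}
    - {"delta_pos": [0, 0, 0], "dr": [0, 0, 0]}
    - {"delta_pos": [0, 0, 0], "dr": [0, 0, 0]}
    - {"delta_pos": [0, 0, 0], "dr": [0, 0, 0]}
    - {"delta_pos": [0, 0, 0], "dr": [0, 0, 0]}
    - {"delta_pos": [0, 0, 0], "dr": [0, 0, 0]}
    - {"delta_pos": [0, 0, 0], "dr": [0, 0, 0]}
    - {"delta_pos": [0, 0, 0], "dr": [0, 0, 0]}
  grip: 0.3
  squeeze: 40

```text
time_s: 28.35
position: [0.5711, -0.2571, 0.0544]
tool_rot: [[0.5, -0.533, 0.683], [-0.866, -0.307, 0.394], [-0.0, -0.788, -0.615]]
ft_force: [-4.5, -2.4, 6.3]
grip_width: 0.0559
```

Run:
```python
from h import *
s=env.observe();print(s["position"],s["grip_width"],s["ft_force"])
q0=s["q"]
T=np.array(s["position"]);R3=np.array(s["tool_rot"])
q=path(T+[0,0,.09],R3,6)
R=leanR(36,38,-1);z=R[:,2];X=g([-.06,0,.067])+[0,.003,.008]
q=path(np.array([.43,-.06,.25]),leanR(33,38,-1),12,q)
q=path(X-z*.123,R,12,q);q=path(X-z*.003,R,8,q)
```

```text
[ 0.57108837 -0.25713583  0.05441983] 0.0558900957130776 [-4.45698455 -2.41233786  6.31558835]
n 6 d [1.000e-02 6.000e-02 1.506e+01] dr [ 0. -0.  0.] q [-53.   33.8  91.4  60.3  64.3 -25.9] maxdq/row 2.0 minq5 59.7 cost 0.0
n 12 d [-11.76  16.43   8.8 ] dr [-0.    0.    0.25] q [-52.    5.2 116.   58.   67.8 -23.1] maxdq/row 2.8 minq5 64.1 cost 0.0
n 12 d [ 1.46 17.32 -8.27] dr [ 0.   -0.    0.25] q [-15.6  17.3 127.8  94.6  38.3 -43.7] maxdq/row 4.9 minq5 38.3 cost 0.0
n 8 d [ 9.56  6.95 -9.23] dr [ 0. -0.  0.] q [ -3.6  33.  118.8 116.1  34.  -57.5] maxdq/row 3.4 minq5 34.0 cost 0.0
```

Call:
arm_command:
  steps:
    - {"delta_pos": [0, 0, 4], "dr": [0, 0, 0]}
    - {"delta_pos": [0, 0, 11], "dr": [0, 0, 0]}
    - {"delta_pos": [0, 0, 15], "dr": [0, 0, 0]}
    - {"delta_pos": [0, 0, 15], "dr": [0, 0, 0]}
    - {"delta_pos": [0, 0, 15], "dr": [0, 0, 0]}
    - {"delta_pos": [0, 0, 15], "dr": [0, 0, 0]}
    - {"delta_pos": [0, 0, 15], "dr": [0, 0, 0]}
    - {"delta_pos": [0, 0, 15], "dr": [0, 0, 0]}
    - {"delta_pos": [0, 0, 15], "dr": [0, 0, 0]}
    - {"delta_pos": [0, 0, 15], "dr": [0, 0, 0]}
    - {"delta_pos": [0, 0, 15], "dr": [0, 0, 0]}
    - {"delta_pos": [0, 0, 0], "dr": [0, 0, 0]}

```text
time_s: 29.55
position: [0.5713, -0.2569, 0.2061]
tool_rot: [[0.5, -0.532, 0.683], [-0.866, -0.31, 0.393], [0.003, -0.788, -0.616]]
ft_force: [-0.2, 0.5, -2.1]
grip_width: 0.0558
```

Run:
```python
from h import *
s=env.observe();print(s["grip_width"],s["ft_force"])
R=leanR(36,38,-1);z=R[:,2];X=g([-.06,0,.067])+[0,.003,.008]
q=path(np.array([.43,-.06,.28]),leanR(33,38,-1),14)
q=path(X-z*.123,R,14,q)
```

```text
0.05577920608507802 [-0.17311835  0.45639341 -2.10545348]
n 14 d [-10.09  14.09   5.29] dr [0.01 0.01 0.21] q [-52.    2.3 112.8  56.   71.2 -17.5] maxdq/row 2.2 minq5 68.4 cost 0.0
n 14 d [ 1.25 14.84 -9.23] dr [ 0.   -0.    0.21] q [-15.6  17.3 127.8  94.6  38.3 -43.7] maxdq/row 4.9 minq5 38.3 cost 0.0
```

Call:
arm_command:
  steps:
    - {"delta_pos": [-10.1, 14.1, 5.3], "dr": [0, 0, 0.21]}
    - {"delta_pos": [-10.1, 14.1, 5.3], "dr": [0, 0, 0.21]}
    - {"delta_pos": [-10.1, 14.1, 5.3], "dr": [0, 0, 0.21]}
    - {"delta_pos": [-10.1, 14.1, 5.3], "dr": [0, 0, 0.21]}
    - {"delta_pos": [-10.1, 14.1, 5.3], "dr": [0, 0, 0.21]}
    - {"delta_pos": [-10.1, 14.1, 5.3], "dr": [0, 0, 0.21]}
    - {"delta_pos": [-10.1, 14.1, 5.3], "dr": [0, 0, 0.21]}
    - {"delta_pos": [-10.1, 14.1, 5.3], "dr": [0, 0, 0.21]}
    - {"delta_pos": [-10.1, 14.1, 5.3], "dr": [0, 0, 0.21]}
    - {"delta_pos": [-10.1, 14.1, 5.3], "dr": [0, 0, 0.21]}
    - {"delta_pos": [-10.1, 14.1, 5.3], "dr": [0, 0, 0.21]}
    - {"delta_pos": [-10.1, 14.1, 5.3], "dr": [0, 0, 0.21]}
    - {"delta_pos": [-10.1, 14.1, 5.3], "dr": [0, 0, 0.21]}
    - {"delta_pos": [-10.1, 14.1, 5.3], "dr": [0, 0, 0.21]}

```text
time_s: 30.95
position: [0.429, -0.0585, 0.2778]
tool_rot: [[0.544, -0.518, 0.66], [-0.839, -0.334, 0.429], [-0.002, -0.787, -0.616]]
ft_force: [0.4, -0.1, -1.5]
grip_width: 0.0556
```

Call:
arm_command:
  steps:
    - {"delta_pos": [1.2, 14.8, -9.2], "dr": [0, 0, 0.21]}
    - {"delta_pos": [1.2, 14.8, -9.2], "dr": [0, 0, 0.21]}
    - {"delta_pos": [1.2, 14.8, -9.2], "dr": [0, 0, 0.21]}
    - {"delta_pos": [1.2, 14.8, -9.2], "dr": [0, 0, 0.21]}
    - {"delta_pos": [1.2, 14.8, -9.2], "dr": [0, 0, 0.21]}
    - {"delta_pos": [1.2, 14.8, -9.2], "dr": [0, 0, 0.21]}
    - {"delta_pos": [1.2, 14.8, -9.2], "dr": [0, 0, 0.21]}
    - {"delta_pos": [1.2, 14.8, -9.2], "dr": [0, 0, 0.21]}
    - {"delta_pos": [1.2, 14.8, -9.2], "dr": [0, 0, 0.21]}
    - {"delta_pos": [1.2, 14.8, -9.2], "dr": [0, 0, 0.21]}
    - {"delta_pos": [1.2, 14.8, -9.2], "dr": [0, 0, 0.21]}
    - {"delta_pos": [1.2, 14.8, -9.2], "dr": [0, 0, 0.21]}
    - {"delta_pos": [1.2, 14.8, -9.2], "dr": [0, 0, 0.21]}
    - {"delta_pos": [1.2, 14.8, -9.2], "dr": [0, 0, 0.21]}
    - {"delta_pos": [0, 0, 0], "dr": [0, 0, 0]}
    - {"delta_pos": [0, 0, 0], "dr": [0, 0, 0]}

```text
time_s: 32.55
position: [0.4462, 0.1479, 0.1492]
tool_rot: [[0.587, -0.5, 0.637], [-0.81, -0.361, 0.463], [-0.002, -0.787, -0.616]]
ft_force: [0.6, -0.1, -1.6]
grip_width: 0.0559
```

Run:
```python
from h import *
s=env.observe();print(s["grip_width"],s["ft_force"])
R=leanR(36,38,-1);z=R[:,2];X=g([-.06,0,.067])+[0,.003,.008]
to(X,R,8)
c=env.get_calibration("wrist");im=env.get_image("wrist");cv2.imwrite("pics/w12.png",im)
p=g([-.06,0,.022])+[0,.003,0];pd=np.array([pj(p+[.04*np.cos(a),.04*np.sin(a),0],c=c) for a in np.linspace(0,6.28,60)]);print("pad bbox pred",pd.min(0),pd.max(0))
b=[pj(g([x,y,.02])+[0,.003,0],c=c) for x,y in((-.12,-.075),(-.12,.075),(.13,-.075))];print(b)
m=(im.max(2)<70).astype(np.uint8);n,l,st,ce=cv2.connectedComponentsWithStats(m);print([st[i].tolist() for i in range(1,n) if st[i,4]>200])
```

```text
0.055864804781891236 [ 0.58992078 -0.12854207 -1.62978525]
8 rows of [9.72, 6.94, -9.04] [-0.0, -0.01, 0.01] total [ 77.7  55.5 -72.3] [-0.  -0.1  0.1] TCP [0.524  0.2034 0.0768]
pad bbox pred [236.4507224  209.90563372] [320.19644708 283.2615168 ]
[array([331.59092886, 338.75543837]), array([176.94417935, 266.36266283]), array([399.24920168, 144.39311283])]
[[224, 0, 30, 46, 428], [280, 0, 141, 90, 6622], [57, 58, 111, 43, 1546], [341, 284, 55, 48, 1063], [0, 302, 560, 118, 33696]]
```

Call:
arm_command:
  steps:
    - {"delta_pos": [9.7, 6.9, -9], "dr": [0, 0, 0]}
    - {"delta_pos": [9.7, 6.9, -9], "dr": [0, 0, 0]}
    - {"delta_pos": [9.7, 6.9, -9], "dr": [0, 0, 0]}
    - {"delta_pos": [9.7, 6.9, -9], "dr": [0, 0, 0]}
    - {"delta_pos": [9.7, 6.9, -9], "dr": [0, 0, 0]}
    - {"delta_pos": [9.7, 6.9, -9], "dr": [0, 0, 0]}
    - {"delta_pos": [9.7, 6.9, -9], "dr": [0, 0, 0]}
    - {"delta_pos": [9.7, 6.9, -9], "dr": [0, 0, 0]}
    - {"delta_pos": [0, 0, 0], "dr": [0, 0, 0]}
    - {"delta_pos": [0, 0, 0], "dr": [0, 0, 0]}

```text
time_s: 33.6
position: [0.524, 0.2024, 0.0777]
tool_rot: [[0.586, -0.5, 0.638], [-0.811, -0.36, 0.462], [-0.001, -0.788, -0.616]]
ft_force: [-0.1, -0.3, -1.6]
grip_width: 0.0558
```

Call:
arm_command:
  steps:
    - {"delta_pos": [0, 0, -2], "dr": [0, 0, 0]}
    - {"delta_pos": [0, 0, -2], "dr": [0, 0, 0]}
    - {"delta_pos": [0, 0, -2], "dr": [0, 0, 0]}
    - {"delta_pos": [0, 0, -1], "dr": [0, 0, 0]}
    - {"delta_pos": [0, 0, 0], "dr": [0, 0, 0]}
    - {"delta_pos": [0, 0, 0], "dr": [0, 0, 0]}

```text
time_s: 34.2
position: [0.5241, 0.203, 0.0703]
tool_rot: [[0.586, -0.499, 0.638], [-0.81, -0.36, 0.462], [-0.001, -0.788, -0.616]]
ft_force: [-0.1, -0.1, -2.7]
grip_width: 0.0558
```

Call:
arm_command:
  steps:
    - {"delta_pos": [0, 0, -1], "dr": [0, 0, 0]}
    - {"delta_pos": [0, 0, 0], "dr": [0, 0, 0]}

```text
time_s: 34.4
position: [0.5241, 0.203, 0.0693]
tool_rot: [[0.586, -0.499, 0.638], [-0.81, -0.36, 0.462], [-0.001, -0.788, -0.616]]
ft_force: [0.4, 0.1, -2.1]
grip_width: 0.0564
```

Call:
arm_command:
  steps:
    - {"delta_pos": [0, 0, -1], "dr": [0, 0, 0]}
    - {"delta_pos": [0, 0, 0], "dr": [0, 0, 0]}

```text
time_s: 34.6
position: [0.5242, 0.2031, 0.0684]
tool_rot: [[0.586, -0.499, 0.638], [-0.81, -0.36, 0.462], [-0.001, -0.788, -0.615]]
ft_force: [-0.2, 0.2, -0.7]
grip_width: 0.0559
```

Call:
arm_command:
  steps:
    - {"delta_pos": [0, 0, -0.3], "dr": [0, 0, 0]}
    - {"delta_pos": [0, 0, 0], "dr": [0, 0, 0]}
    - {"delta_pos": [0, 0, 0], "dr": [0, 0, 0]}
    - {"delta_pos": [0, 0, 0], "dr": [0, 0, 0]}
    - {"delta_pos": [0, 0, 0], "dr": [0, 0, 0]}
    - {"delta_pos": [0, 0, 0], "dr": [0, 0, 0]}
    - {"delta_pos": [0, 0, 0], "dr": [0, 0, 0]}
    - {"delta_pos": [-6.4, -4.6, 6.2], "dr": [0, 0, 0]}
    - {"delta_pos": [-9.6, -6.9, 9.2], "dr": [0, 0, 0]}
    - {"delta_pos": [-9.6, -6.9, 9.2], "dr": [0, 0, 0]}
    - {"delta_pos": [-9.6, -6.9, 9.2], "dr": [0, 0, 0]}
    - {"delta_pos": [-9.6, -6.9, 9.2], "dr": [0, 0, 0]}
    - {"delta_pos": [-9.6, -6.9, 9.2], "dr": [0, 0, 0]}
    - {"delta_pos": [-9.6, -6.9, 9.2], "dr": [0, 0, 0]}
    - {"delta_pos": [-9.6, -6.9, 9.2], "dr": [0, 0, 0]}
    - {"delta_pos": [-9.6, -6.9, 9.2], "dr": [0, 0, 0]}
    - {"delta_pos": [0, 0, 0], "dr": [0, 0, 0]}
    - {"delta_pos": [0, 0, 0], "dr": [0, 0, 0]}
    - {"delta_pos": [0, 0, 0], "dr": [0, 0, 0]}
  grip: 1

```text
time_s: 36.5
position: [0.4411, 0.1433, 0.1476]
tool_rot: [[0.586, -0.499, 0.638], [-0.81, -0.36, 0.462], [-0.001, -0.788, -0.616]]
ft_force: [0.9, 0.4, 0.3]
grip_width: 0.0854
```

Run:
```python
from h import *
s=env.observe();print(s["grip_width"],s["ft_force"])
c=env.get_calibration("wrist");im=env.get_image("wrist")
p=g([-.06,0,.022])+[0,.003,0]
ring=lambda p,r:np.array([pj(p+[r*np.cos(a),r*np.sin(a),0],c=c) for a in np.linspace(0,6.28,60)])
for nm,pp,r in(("pad",p,.04),("rim",p+[0,0,.07],.029),("foot",p,.029)): print(nm,ring(pp,r).min(0).round(),ring(pp,r).max(0).round())
sc=env.get_image("scene");tp=env.get_image("top")
z=lambda a,w,h:cv2.resize(a,(w,h),interpolation=cv2.INTER_CUBIC)
top=z(tp[130:270,110:400],580,280)
cv2.imwrite("pics/fin.png",np.vstack([np.hstack([z(im[150:350,180:420],360,300),z(sc[115:345,160:420],400,300)]),np.hstack([top,np.zeros((280,180,3),np.uint8)])]))
```

```text
0.08536867879922828 [0.88429927 0.39270776 0.30072391]
pad [236. 204.] [319. 275.]
rim [240. 164.] [314. 221.]
foot [247. 212.] [308. 264.]
```

View pics/fin.png

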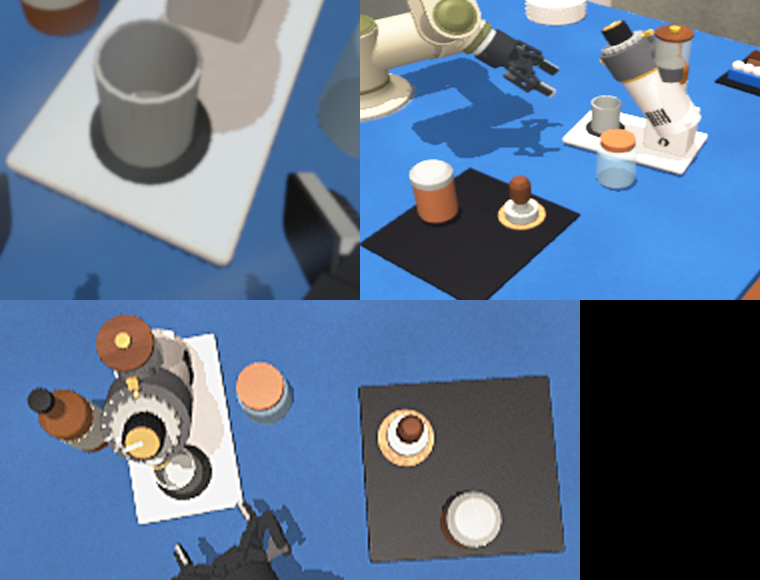

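```bash
python3 -c "
from rig import env
print(env.close_job())"
```

```text
the job is handed in; nothing more can be done
None
```

I re-zeroed the dial, put the tamper back on its cork mat and stood the cup on the pad. I handed the job in at about 37 s on the robot clock, and no verdict was reported.

- **Dial:** I turned it clockwise to the fine stop. The pointer was at the brass block, and the grip slipped a little against the stop. I then turned it back about 100°, and the pointer lines up with the long fifth tick both before and after release.
- **Tamper:** It stands upright on the mat. In the wrist image the handle is about 2 mm to the side of the mat's centre; along the line of view I estimate only a few mm (limit 20 mm). It touched down at the expected height and was not dropped.
- **Cup:** It stands upright on the pad, within about 2 mm of the centre in the wrist image (limit 15 mm). It was lowered until its weight came off the wrist before release.
- **Shaker, bottle and jar:** In the last pictures they stand where they were, judged by eye only.
- **Gripper:** It is open and clear, with force readings near zero.

**Disagreement:** The top and wrist cameras disagreed by 3–5 mm sideways on the grinder's position. I used an offset of about 3 mm between them, and the grips and the cup's placing fitted that.

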